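# Press a column cap home on a ratchet press and run the ram back

## Robot

A 6-joint arm with a two-finger parallel gripper is mounted at the origin on the work surface. World frame = base frame: x ahead of the robot, y to its left, z up, the work surface at z = 0. Lengths are in mm, angles in rad, forces in N, time in s.
With the tool pointing down it reaches from about 400 to 925 mm from the base axis. Payload 12.5 kg.
Tool frame: the origin (TCP) lies midway between the tips of the shut fingers; the grasp point (between the pads) lies env.grasp_offset behind it (env.grasp_offset is the distance from the TCP to the grasp point, in mm); x points along the fingers, y is the direction in which the jaws open and shut, and the axes are right-handed (so a half turn about x gives the same grasp; the last joint's range is limited). The gripper opens to 95 mm and grips with 3 to 60 N. Pads are 20 mm wide; open, the fingers measure 119 mm over their backs; the gripper's body (75 mm by 180 mm) begins 59 mm behind the grasp point.
Start: joints at [-1.328, 0.491, 1.559, -0, 1.092, -0.106], TCP at [213.63, -587.377, 192.061] pointing down, gripper open.
Joint ranges: [-3.1, 3.1], [-0.84, 2.19], [0.05, 2.79], [-1.13, 4.28], [0.06, 2.93], [-2.69, 2.69]. Speed limits (rad/s): [2.22, 2.22, 2.79, 3.14, 3.14, 3.14].

## Interface

Orientations are given as [roll, pitch, yaw] about the fixed x, y, z axes, in that order (R = Rz(yaw) Ry(pitch) Rx(roll)).
In Python, from cell import env gives the robot as it stands.
- The arm moves only by the tool apply_moves, never from a script. Its arguments are lists of equal length, an entry for each row: "offset": the shift along the world's x, y, z in units of 25 mm (1.0 is 25 mm), a list of three; "yaw": the turn about the world's z in units of 6 degrees (1.0 is 6 degrees); "jaw": the closure, from -1 (fully open) to 1 (shut), so that 0 is half open. A call has 1 to 20 rows; each row is the pose to reach, as a shift and turn from the pose measured when the call began; what a row does not reach only later rows make up. A row lasts 1/8 s, in which the tool goes at most 62.5 mm and 10.7 degrees, less where a joint would pass 70% of its speed; a pose out of reach is approached as far as the arm can. A call with a gripper value outside its range is refused whole. The fingers move at their own pace and stop on an object; the grip force is fixed at half the most. Time passes only in rows, so rows that repeat a pose let the fingers close. It gives the time, the measured TCP pose, the force and the opening at its end, in the units of the state.
- env.state(): the state, without advancing time (a new reading comes with each control period).
- env.read_camera(name): name is "side" or "top" or "wrist"; returns a dict with "frame" (384x512x3 uint8, red, green, blue), "fx", "fy", "cx", "cy" (pixels), "distortion" ([k1, k2, p1, p2, k3] as OpenCV has them; the pictures are not rectified), "xyz" and "rotation" of the camera in the world; the wrist camera has in their place "hand_eye" (4x4, takes a point from camera to tool coordinates, whose origin is the TCP and whose axes are the tool frame's). Camera axes: x right, y down, z forward; pixel columns grow to the right and rows downward; lengths in mm; the calibration is good to about 2 mm. A picture is of the moment at which its call begins: read the wrist's pose just before it. There is no depth.
- env.job_done(): hands the job in, once; it reports no verdict.
The state is a dict: "t": time; "joints": joint angles; "qvel": joint speeds; "tau": joint torques, N m; "eef_pos": TCP position; "tcp_rot": TCP orientation; "ft_force": force on the tool from outside, world axes, zero at the start; "moment": the same for the moment, N m; "opening": opening from 0.0 (shut) to 1.0 (fully open).
Only numpy, scipy, OpenCV 4.12 (cv2) and the standard library are available. Lean on these libraries where they do the work, as an engineer would, in place of code of your own. Each camera call takes 0.05 s, during which the arm holds its last target.

## Task

Press the cap fully home onto the column lying in the bench press: turn the black wing knob clockwise, one ratchet click at a time, until you feel the cap come up firm against the column, and do not force it further. Then throw the pawl right over, clear of the ratchet wheel, and wind the knob back until the ram rests against its back stop, leaving the cap home. Never force the knob back against the pawl, do not push the cap with the hand, and leave the other things on the bench as they are.

Things in the scene. Friction and masses are not known exactly. Their poses are not given: they have to be found in the camera images.
- press: bench press, fixed to the bench: aluminium base plate 140 x 325 mm, 18 mm high, with a grey gear housing 92 x 84 mm, top at 56 mm. Origin on the bench under the knob's upright axis; z up. Its y axis is the pressing direction (ram towards column), its x axis points away from the robot; its yaw is that of the whole press
- knob_grip (a point): middle of the black wing of the knob, on the upright axis, 123 mm above the bench. The wing is a bar 46 mm long, 14 mm thick, 26 mm tall (110 to 136 mm above the bench), free all round from above; this point's x axis runs along the bar (x of the press when the knob reads 0) and turns with the knob. Under it a bare shaft of 18 mm diameter, then the ratchet wheel
- knob_turn (a joint): turn of the knob in rad: 0 = ram on its back stop (also the start), growing clockwise seen from above, 2.6 at most. It drives the ram 12 mm per rad through rack and pinion. It turns with about 0.06 N m when free and 0.15 N m while the cap slides in; once the cap is home the torque climbs steeply, 0.12 N m for each further 10 N on the cap. A cap is firm from 15 N on; a torque of 0.3 to 0.45 N m is right, and the column is spoiled above 50 N (about 0.65 N m)
- knob: the turning part: wing, shaft and the steel ratchet wheel below, 92 mm diameter, underside 58 mm above the bench. Origin on the axis at bench height, turning with it; 12 saw teeth 5 mm high stand up on its rim, peaks 68 mm above the bench. One click = 0.524 rad; the pawl drops behind the teeth at about 0.49, 1.01, 1.53 and 2.06 rad and then blocks turning back
- pawl_swing (a joint): swing of the drop pawl in rad about a level pin: near 0 = lying on the wheel (0 just behind a tooth, up to 0.07 on a peak), growing as it is lifted up and over, away from the wheel, towards the press's +x. It falls by its own weight to either side: past about 1.6 it falls over to its rest at 2.2 and stays there
- pawl_tab (a point): tip of the pawl's thumb lever, a steel plate 14 mm wide (along the pin), 4 mm thick and 34 mm long on the outer end of the pin, beside the arm; with the pawl down it rises from the pin leaning 40 degrees towards the wheel, this tip at 34, -63, 102 mm in the press's frame, with open space below and around it. Pushing the lever over towards the press's +x swings the pawl up and over
- pawl_pin (a point): middle of the pawl's pin, at 56, -40, 76 mm in the press's frame, on a grey bracket whose cheeks are 84 mm high; the pin lies along the press's y and carries the thumb lever on its end, 23 mm farther to the press's -y
- pawl: the steel drop pawl: an arm 10 mm wide that lies from the pin 56 mm towards the press's -x, its nose down on the wheel's teeth, in one piece with the thumb lever. Throwing it takes about 1 N at the lever, or up to some 15 N at first while the rubber pad still presses the wheel back on to it. Origin in the middle of the pin
- ram: square steel rack bar 16 x 16 mm with a round rubber pad of 28 mm diameter at its front, which gives about 1 mm for each 15 N; origin in the middle of the unloaded pad's front face, 40 mm above the bench, 20 mm to the press's -x of the knob's axis; moves along the press's y, 56 mm from the knob's axis at the back stop
- column_rim (a point): middle of the open rim of the clear column (30 mm diameter, 90 mm long, lying along the press's y in a grey cradle against a tailstock); the cradle is set for each column, so its distance from the ram varies: 79 to 89 mm from the knob's axis along the press's y. Axes as the press's
- cap: the white cap, its head 34 mm diameter, 8 mm thick; origin in the middle of the head's inner face, which meets the column's rim when the cap is home; at the start it stands 6 to 10 mm out, towards the ram. The ram's pad pushes on the outer face of the head. It slides in with about 8 N of drag and stays where it is left
- spare_cap: loose spare cap lying on the press's base plate, origin under it
- tip_box: loose grey box of pipette tips 90 x 125 x 55 mm beyond the press
- tube_rack: loose metal tube rack 60 x 160 x 44 mm
- beaker: loose glass beaker 68 mm wide, 85 mm high, beyond the press
- wash_bottle: loose white bottle 64 mm wide, 150 mm high
- timer: loose bench timer 60 x 75 x 18 mm, on the robot's side of the press
- marker: loose marker pen 110 mm long, on the robot's side of the press
- column_tray: loose grey tray 130 x 170 x 25 mm with three spare columns

How it is judged (in metres and radians):
On the way, in this order (a step that is already met when the one before it is completed fails the run):
1. the knob has been turned on one click, the pawl down behind the first tooth (value of joint knob_turn between 0.465 and 0.985 rad and value of joint pawl_swing below 0.12 rad), for 0.2 s.
2. it has been turned on a second click, the pawl down behind the second tooth (value of joint knob_turn between 0.985 and 1.51 rad and value of joint pawl_swing below 0.12 rad), for 0.2 s.
3. the ram has pressed the cap home (less than 1 mm out) and bears on it firmly (over 15 N), the pawl still on the wheel (y of cap in the frame of column_rim above -0.001 m and contact force between ram and cap above 15 N and value of joint pawl_swing below 0.12 rad), for 0.1 s.
4. the pawl has been thrown over, clear of the wheel (value of joint pawl_swing above 1.7 rad), for 0.2 s.
At the end, for the whole second after the job is handed in: the knob is back within 0.08 rad of the ram's back stop and at rest, the pawl is thrown over (past 1.7 rad), and the cap stands less than 1 mm out of the column (value of joint knob_turn below 0.08 rad and y of cap in the frame of column_rim above -0.001 m and value of joint pawl_swing above 1.7 rad and velocity of joint knob_turn below 0.05 rad/s); the robot touches nothing.
It fails at once if the ram forces the cap with more than 50 N (contact force between ram and cap above 50 N).
It fails at once if the knob is forced back against the pawl with more than 40 N (contact force between knob and pawl above 40 N).
It fails at once if the hand pushes on the cap itself (contact force between the arm and cap above 1 N).
It fails at once if another thing on the bench is moved more than 20 mm (distance of any of spare_cap, tip_box, tube_rack, beaker, wash_bottle, timer, marker, column_tray from where it was at the start of the episode above 0.02 m).
It also fails if it takes over 72 s, if anything falls off the work surface, if the arm or the gripper's body presses on something with over 40 N, if the wrist force passes 120 N, or if a joint passes its speed limit or range.

## Working session

There is one attempt and no reset: what is moved stays moved. The work goes in short steps, Python scripts to look and compute and a tool call to move; the robot and the scene stay as the last step left them, time stands still between calls to the robot, and variables do not carry over. Pictures are saved under pics/ and viewed, and the job is handed in when it is done.

Besides the shell and the picture viewer there is one more tool, called after ">>>" as name(argument=value, ...), one argument or row to a line, values as JSON. apply_moves: Moves the arm, as the interface text tells. Its arguments: {"type":"object","properties":{"offset":{"type":"array"},"yaw":{"type":"array"},"jaw":{"type":"array"}},"required":["offset","yaw","jaw"]}

```bash
ls -la; mkdir -p pics
cat > h.py <<'E'
import sys
sys.path.insert(0,'.')
import numpy as np, cv2
from cell import env
from scipy.spatial.transform import Rotation as R
def shot(name,fn):
    s=env.state(); d=env.read_camera(name)
    cv2.imwrite('pics/'+fn,cv2.cvtColor(d['frame'],cv2.COLOR_RGB2BGR))
    d['K']=np.array([[d['fx'],0,d['cx']],[0,d['fy'],d['cy']],[0,0,1.]])
    d['D']=np.array(d['distortion'],float)
    if name=='wrist':
        T=np.eye(4);T[:3,:3]=R.from_euler('xyz',s['tcp_rot']).as_matrix();T[:3,3]=s['eef_pos']
        C=T@np.array(d['hand_eye']);d['R']=C[:3,:3];d['c']=C[:3,3]
    else:
        d['R']=np.array(d['rotation']);d['c']=np.array(d['xyz'])
        if d['R'].shape!=(3,3): d['R']=R.from_euler('xyz',d['R']).as_matrix()
    np.savez('pics/'+fn+'.npz',K=d['K'],D=d['D'],R=d['R'],c=d['c'])
    return d
def cam(fn): return dict(np.load('pics/'+fn+'.npz'))
def proj(d,P):
    P=np.atleast_2d(np.array(P,float)); rv=cv2.Rodrigues(d['R'].T)[0]
    return cv2.projectPoints(P,rv,-d['R'].T@d['c'],d['K'],d['D'])[0][:,0]
def ray(d,uv):
    p=cv2.undistortPoints(np.array([[uv]],float),d['K'],d['D'])[0,0]
    return d['R']@np.array([p[0],p[1],1.])
def onz(d,uv,z):
    r=ray(d,uv);return d['c']+r*(z-d['c'][2])/r[2]
def tri(obs):
    A=np.zeros((3,3));b=np.zeros(3)
    for d,uv in obs:
        r=ray(d,uv);r/=np.linalg.norm(r);M=np.eye(3)-np.outer(r,r);A+=M;b+=M@d['c']
    p=np.linalg.solve(A,b);return p,[proj(d,p)[0]-uv for d,uv in obs]
E
python3 - <<'E'
from h import *
print(env.state(), env.grasp_offset)
for n in ('side','top','wrist'):
    d=shot(n,n+'0.png');print(n,d['c'].round(1),d['R'].round(3).tolist(),d['fx'])
E
```

```text
total 12
drwxr-xr-x  3 agent agent 4096 Dec  7 15:17 .
drwxr-xr-x 23 root  root  4096 Dec  7 15:17 ..
drwxr-xr-x  2 agent agent 4096 Dec  7 15:17 pics
{'t': 0.0, 'joints': array([-1.32760442e+00,  4.91549797e-01,  1.55949334e+00,  2.13972284e-05,
        1.09168918e+00, -1.05603412e-01]), 'qvel': array([ 6.06799106e-05,  1.19618498e-04, -2.53312291e-03,  2.38594019e-03,
        5.17324521e-05, -8.56876887e-05]), 'tau': array([ 1.90132843e-03, -6.12634563e+01, -2.58178407e+01,  6.92537846e-02,
        4.83192690e-02, -1.21716175e-04]), 'eef_pos': array([ 213.55855715, -587.07551343,  191.45271401]), 'tcp_rot': array([-1.69304934,  1.5696565 ,  1.79732876]), 'ft_force': array([-0.57191112,  0.09788733, -0.40066013]), 'moment': array([ 0.01422759,  0.03197097, -0.00364996]), 'opening': 0.9994907364181446} 18.8
side [ 394.1 1154.2  861.2] [[-0.994, -0.071, 0.086], [-0.111, 0.54, -0.834], [0.013, -0.839, -0.545]] 488.97568211526726
top [ 376.    36.  1329.6] [[-0.024, -0.992, 0.12], [-1.0, 0.026, 0.009], [-0.012, -0.12, -0.993]] 379.33377825445143
wrist [ 282.4 -562.6  384.5] [[0.342, -0.908, -0.243], [-0.94, -0.33, -0.088], [-0.0, 0.258, -0.966]] 345.9801375853996
```

View pics/side0.png

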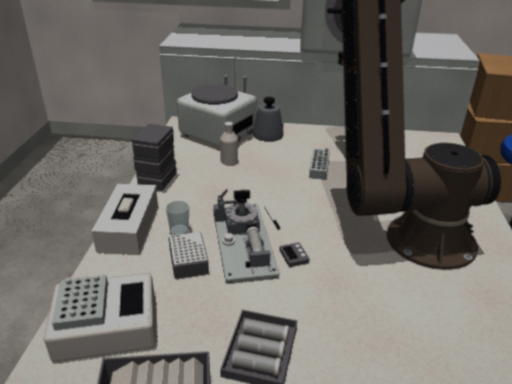

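View pics/top0.png

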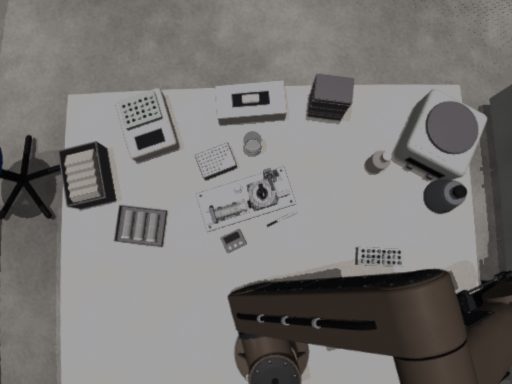

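View pics/wrist0.png

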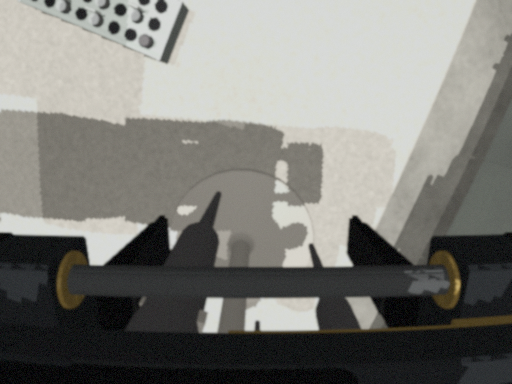

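Run:
```python
from h import *
a=cv2.imread('pics/top0.png')[160:240,185:305];cv2.imwrite('pics/top0c.png',cv2.resize(a,None,fx=6,fy=6,interpolation=cv2.INTER_CUBIC))
a=cv2.imread('pics/side0.png')[180:285,195:295];cv2.imwrite('pics/side0c.png',cv2.resize(a,None,fx=5.5,fy=5.5,interpolation=cv2.INTER_CUBIC))
```

```text
(no output)
```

View pics/top0c.png

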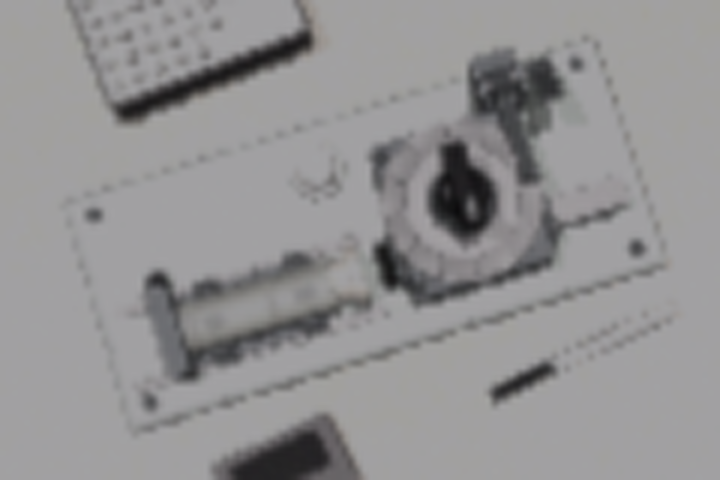

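View pics/side0c.png

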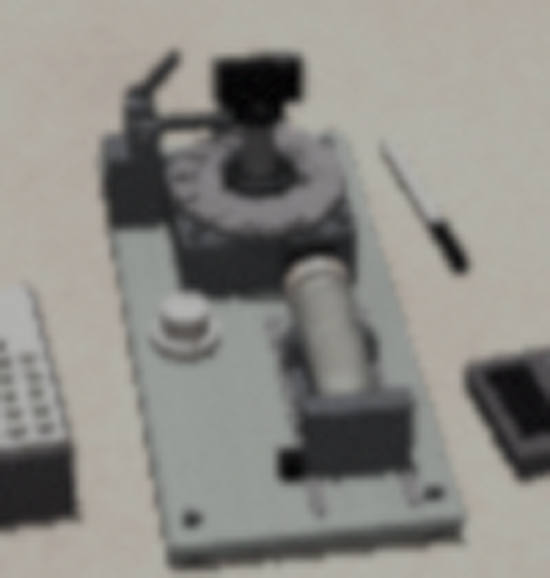

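Run:
```python
from h import *
T=cam('top0.png');S=cam('side0.png')
c=np.array([(65,203),(597,37),(668,262),(135,432)])/6.+[185,160]
P=np.array([onz(T,u,18) for u in c]);print(P.round(1))
print([np.linalg.norm(P[i]-P[(i+1)%4]).round(1) for i in range(4)])
sc=np.array([(168,555),(460,530)])/5.5+[195,180]
print([onz(S,u,18).round(1) for u in sc])
y=(P[0]-P[1])+(P[3]-P[2]); print('yaw',np.arctan2(y[1],y[0])-np.pi/2, P.mean(0))
# wing top centre
k=tri([(T,np.array([462,190])/6+[185,160]),(S,np.array([258,75])/5.5+[195,180])]);print(k)
```

```text
[[ 549.   249.7   18. ]
 [ 639.   -63.6   18. ]
 [ 505.4 -100.1   18. ]
 [ 414.9  210.1   18. ]]
[np.float64(326.0), np.float64(138.5), np.float64(323.2), np.float64(139.8)]
[array([550.7, 259. ,  18. ]), array([420.3, 225.8,  18. ])]
yaw 0.28184655392295865 [527.06084223  74.04882003  18.        ]
(array([538.63139556,  19.60734421, 124.56216448]), [array([-0.04797593, -0.69835882]), array([0.79663293, 0.12715911])])
```

Run:
```python
from h import *
s=env.state();M=R.from_euler('xyz',s['tcp_rot']).as_matrix();print(M.round(3))
for i in range(3): print(np.degrees(np.arctan2(M[1,i],M[0,i])))
print(env.read_camera('wrist')['hand_eye'])
```

```text
[[-0.     0.342 -0.94 ]
 [ 0.001 -0.94  -0.342]
 [-1.    -0.001 -0.   ]]
103.81211195315136
-70.0169646040912
-160.01696854765714
[[-4.84985006e-04 -2.58007657e-01  9.66142750e-01 -1.92994528e+02]
 [ 9.99999882e-01 -1.04697120e-04  4.74021349e-04  3.17516127e-01]
 [-2.11487745e-05  9.66142866e-01  2.58007678e-01 -7.30326872e+01]
 [ 0.00000000e+00  0.00000000e+00  0.00000000e+00  1.00000000e+00]]
```

>>> apply_moves(
  offset=[
    [0,0,4.3],
    [0,0,4.3],
    [10.3,21.1,4.3],
    [10.3,21.1,4.3],
    [10.3,21.1,4.3],
    [10.3,21.1,4.3],
    [10.3,21.1,4.3],
    [10.3,21.1,4.3],
    [10.3,21.1,4.3],
    [10.3,21.1,4.3],
    [10.3,21.1,4.3],
    [10.3,21.1,4.3],
    [10.3,21.1,4.3],
    [10.3,21.1,4.3],
    [10.3,21.1,4.3],
  ],
  yaw=[0,0,-0.65,-0.65,-0.65,-0.65,-0.65,-0.65,-0.65,-0.65,-0.65,-0.65,-0.65,-0.65,-0.65],
  jaw=[-1,-1,-1,-1,-1,-1,-1,-1,-1,-1,-1,-1,-1,-1,-1],
)

```text
t: 2.08
eef_pos: [470.8, -60.7, 299.2]
tcp_rot: [-1.634, 1.57, 1.787]
ft_force: [-0.6, 0.1, -0.1]
opening: 1.002
```

Run:
```python
from h import *
s=env.state();print(s['eef_pos'],s['joints'].round(2));shot('wrist','w1.png')
```

```text
[470.76242597 -60.65291561 299.22239848] [-0.27  0.17  1.75  0.    1.22  1.02]
```

View pics/w1.png

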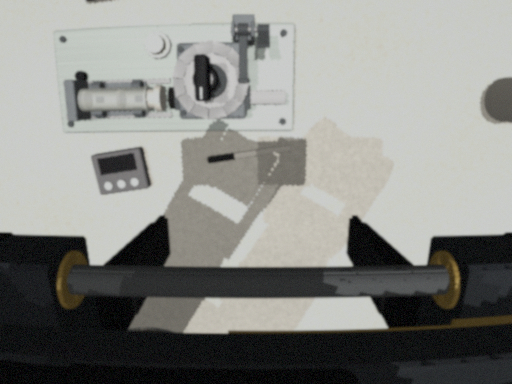

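>>> apply_moves(
  offset=[
    [-0.8,4.2,-3.2],
    [-0.8,4.2,-3.2],
    [-0.8,4.2,-3.2],
    [-0.8,4.2,-3.2],
    [-0.8,4.2,-3.2],
  ],
  yaw=[0,0,0,0,0],
  jaw=[-1,-1,-1,-1,-1],
)

```text
t: 2.75
eef_pos: [451.7, 43.3, 220.2]
tcp_rot: [3.017, 1.569, 0.153]
ft_force: [-0.3, 0.2, 0.5]
opening: 0.998
```

Run:
```python
from h import *
s=env.state();print(s['eef_pos'],s['joints'].round(2));shot('wrist','w2.png')
for n,r in (('w1',(0,150,40,310)),('w2',(0,220,100,380))):
    a=cv2.imread(f'pics/{n}.png')[r[0]:r[1],r[2]:r[3]];cv2.imwrite(f'pics/{n}c.png',cv2.resize(a,None,fx=2.7,fy=2.7,interpolation=cv2.INTER_CUBIC))
```

```text
[451.65403706  43.25959924 220.17615226] [-0.05  0.21  1.92  0.    1.01  1.24]
```

View pics/w1c.png

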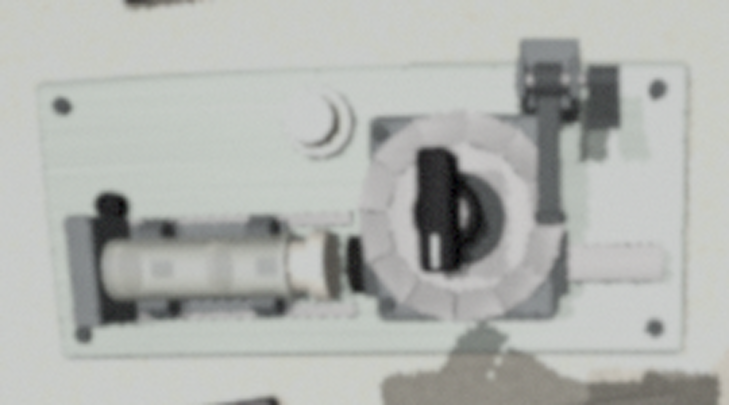

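View pics/w2c.png

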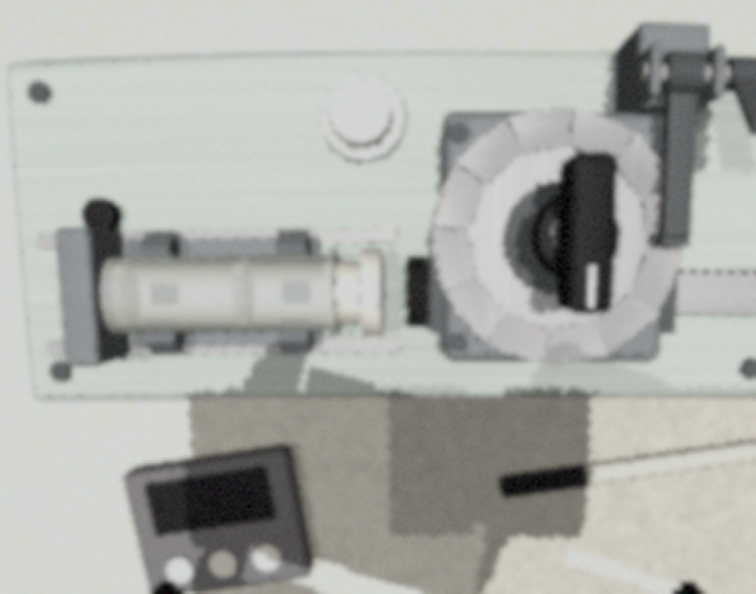

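```bash
cat > fit.py <<'E'
from h import *
from scipy.optimize import least_squares
W1=cam('w1.png');W2=cam('w2.png')
c1=lambda u:np.array(u)/2.7+[40,0]
c2=lambda u:np.array(u)/2.7+[100,0]
obs=[(W1,c1((434,150)),'e+'),(W1,c1((434,270)),'e-'),(W2,c2((590,155)),'e+'),(W2,c2((586,309)),'e-'),
(W1,c1((38,85)),'++'),(W1,c1((688,65)),'+-'),(W1,c1((683,352)),'--'),(W1,c1((68,357)),'-+'),
(W2,c2((10,65)),'++'),(W2,c2((38,398)),'-+')]
print(tri([(W1,obs[0][1]),(W2,obs[2][1])]),tri([(W1,obs[1][1]),(W2,obs[3][1])]))
print(tri([(W1,obs[4][1]),(W2,obs[8][1])]),tri([(W1,obs[7][1]),(W2,obs[9][1])]))
def model(p,k):
    x,y,w,y0,x0=p
    L={'e+':(23,0,136),'e-':(-23,0,136),'++':(x0+70,y0+162.5,18),'+-':(x0+70,y0-162.5,18),'--':(x0-70,y0-162.5,18),'-+':(x0-70,y0+162.5,18)}[k]
    c,s=np.cos(w),np.sin(w);return (x+c*L[0]-s*L[1],y+s*L[0]+c*L[1],L[2])
f=lambda p:np.concatenate([proj(d,model(p,k))[0]-u for d,u,k in obs])
r=least_squares(f,[540,20,.28,50,0],loss='soft_l1');print(r.x);print(f(r.x).reshape(-1,2).round(1).tolist())
f2=lambda p:f(p).reshape(-1,2)[:4].ravel()
E
python3 fit.py
```

```text
(array([563.1890878 ,  25.17429311, 129.46925626]), [array([-0.00824647, -0.24349801]), array([-0.01689856,  0.31029295])]) (array([520.64796765,  13.57999943, 134.28265409]), [array([ 0.00496226, -0.0571445 ]), array([-0.01042131,  0.07216765])])
(array([551.7657627 , 246.15614119,  21.0311127 ]), [array([-0.04054082, -0.15073955]), array([0.04364697, 0.18839055])]) (array([419.39707666, 210.78201406,  13.04432105]), [array([-0.03533174,  0.11989955]), array([ 0.04242153, -0.14458345])])
[5.41363174e+02 1.95411851e+01 2.81638959e-01 5.41017726e+01
 4.58926990e+00]
[[-1.7, -1.5], [-0.2, 1.4], [0.6, -1.2], [0.3, 2.0], [-0.1, -0.9], [2.1, -1.0], [2.0, 0.9], [-1.1, 1.5], [-0.5, -0.7], [-0.7, 1.7]]
```

```bash
cat > st.py <<'E'
from h import *
s=env.state();M=R.from_euler('xyz',s['tcp_rot']).as_matrix()
print('t',round(s['t'],2),'pos',s['eef_pos'].round(2),'yhead',np.degrees(np.arctan2(M[1,1],M[0,1])).round(2),'j6',s['joints'][5].round(3),'F',s['ft_force'].round(2),'M',s['moment'].round(3),'tau6',s['tau'][5].round(3),'op',round(s['opening']*95,1), 'tilt',M[:,0].round(3))
E
python3 st.py
```

```text
t 2.8 pos [451.58  43.29 220.1 ] yhead -74.09 j6 1.242 F [-1.45  0.5  -0.13] M [0.018 0.001 0.014] tau6 -0.012 op 94.8 tilt [ 0.002  0.    -1.   ]
```

>>> apply_moves(
  offset=[
    [0.3,-0.1,0],
    [0.6,-0.2,0],
    [0.9,-0.3,0],
    [1.2,-0.4,0],
    [1.5,-0.5,0],
    [1.8,-0.55,0],
    [2.1,-0.6,0],
    [2.4,-0.65,0],
    [2.7,-0.7,0],
    [3.0,-0.8,0],
    [3.3,-0.9,0],
    [3.6,-0.95,0],
    [3.6,-0.95,0],
    [3.6,-0.95,0],
    [3.6,-0.95,0],
    [3.6,-0.95,0],
    [3.6,-0.95,0],
    [3.6,-0.95,0],
    [3.6,-0.95,0],
    [3.6,-0.95,0],
  ],
  yaw=[1.6,3.3,5,6.7,8.4,10.1,11.8,13.5,15.2,16.9,18.6,20.3,22,23.7,25.4,27.1,28.8,30,30,30],
  jaw=[-0.5,-0.2,0,0.1,0.1,0.1,0.1,0.1,0.1,0.1,0.1,0.1,0.1,0.1,0.1,0.1,0.1,0.1,0.1,0.1],
)

```text
t: 5.3
eef_pos: [541.7, 19.0, 220.4]
tcp_rot: [-3.08, 1.57, -2.806]
ft_force: [0.4, -0.0, -0.1]
opening: 0.447
```

```bash
python3 st.py
python3 - <<'E'
from h import *
shot('wrist','w3.png')
E
```

```text
t 5.3 pos [541.73  19.01 220.4 ] yhead 105.71 j6 -1.931 F [ 0.41 -0.   -0.08] M [ 0.167 -0.146 -0.012] tau6 -0.05 op 42.4 tilt [-0.001 -0.    -1.   ]
```

View pics/w3.png

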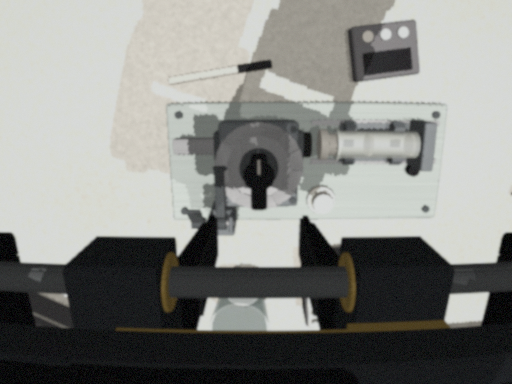

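>>> apply_moves(
  offset=[
    [0,0.02,-1.0],
    [0,0.02,-2.0],
    [0,0.02,-2.8],
    [0,0.02,-3.5],
    [0,0.02,-4.0],
    [0,0.02,-4.25],
    [0,0.02,-4.25],
  ],
  yaw=[0.06,0.06,0.06,0.06,0.06,0.06,0.06],
  jaw=[0.1,0.1,0.1,0.1,0.1,0.1,0.1],
)

```text
t: 6.22
eef_pos: [541.7, 19.6, 114.0]
tcp_rot: [3.084, 1.569, -2.918]
ft_force: [-0.1, -0.9, 0.1]
opening: 0.451
```

```bash
python3 st.py
python3 - <<'E'
from h import *
shot('wrist','w4.png')
d=shot('side','s4.png');a=d['frame'][150:285,185:305,::-1];cv2.imwrite('pics/s4c.png',cv2.resize(a,None,fx=4.4,fy=4.4,interpolation=cv2.INTER_CUBIC))
E
```

```text
t 6.22 pos [541.7   19.62 114.01] yhead 106.09 j6 -1.937 F [-0.12 -0.87  0.1 ] M [ 0.148 -0.113 -0.017] tau6 0.009 op 42.9 tilt [-0.001 -0.    -1.   ]
```

View pics/w4.png

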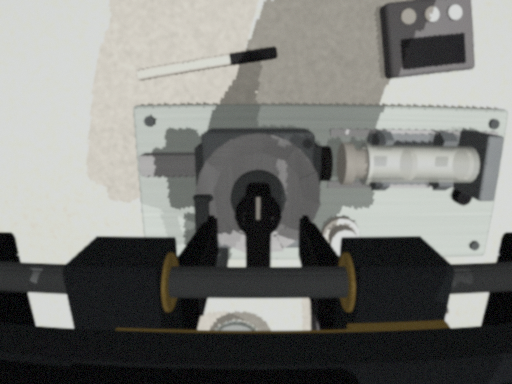

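View pics/s4c.png

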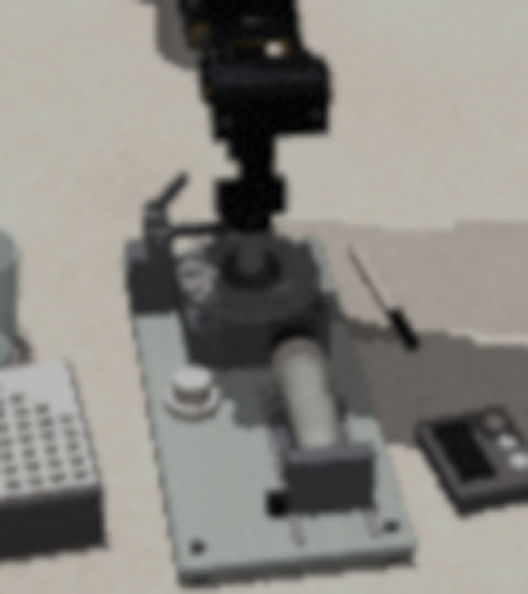

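>>> apply_moves(
  offset=[
    [0,0,0],
    [0,0,0],
    [0,0,0],
    [0,0,0],
    [0,0,0],
    [0,0,0],
  ],
  yaw=[0,0,0,0,0,0],
  jaw=[1,1,1,1,1,1],
)

```text
t: 7.08
eef_pos: [541.9, 19.6, 114.5]
tcp_rot: [-2.748, 1.57, -2.467]
ft_force: [0.5, -0.2, -0.5]
opening: 0.004
```

```bash
python3 st.py
```

```text
t 7.08 pos [541.95  19.6  114.52] yhead 106.1 j6 -1.937 F [ 0.51 -0.18 -0.53] M [ 0.111 -0.194 -0.012] tau6 0.0 op 0.4 tilt [-0.001 -0.    -1.   ]
```

Run:
```python
from h import *
shot('wrist','w5.png')
d=shot('side','s5.png');a=d['frame'][150:285,185:305,::-1];cv2.imwrite('pics/s5c.png',cv2.resize(a,None,fx=4.4,fy=4.4,interpolation=cv2.INTER_CUBIC))
```

```text
(no output)
```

View pics/w5.png

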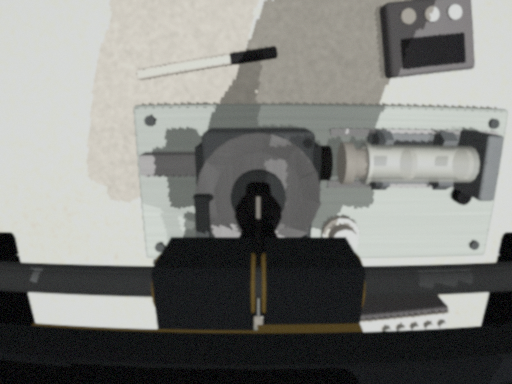

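View pics/s5c.png

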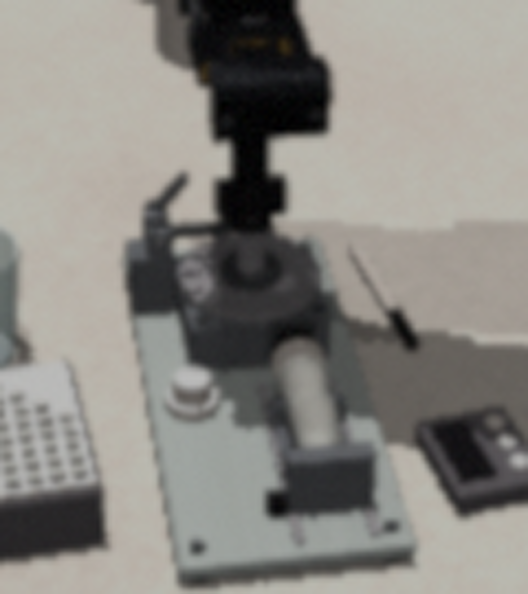

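Run:
```python
from h import *
for n in('w4','w5'):
    a=cv2.imread(f'pics/{n}.png')[150:340,150:370].astype(float);a=255*(a/255)**0.4
    cv2.imwrite(f'pics/{n}g.png',cv2.resize(a.astype(np.uint8),None,fx=3,fy=3,interpolation=cv2.INTER_CUBIC))
a=cv2.imread('pics/s5.png')[150:240,200:290].astype(float);a=255*(a/255)**0.4
cv2.imwrite('pics/s5g.png',cv2.resize(a.astype(np.uint8),None,fx=6,fy=6,interpolation=cv2.INTER_CUBIC))
```

```text
(no output)
```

View pics/w4g.png

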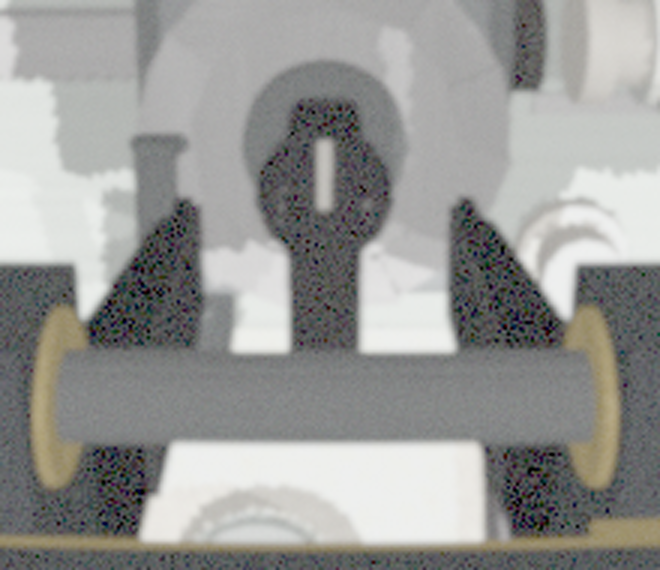

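View pics/w5g.png

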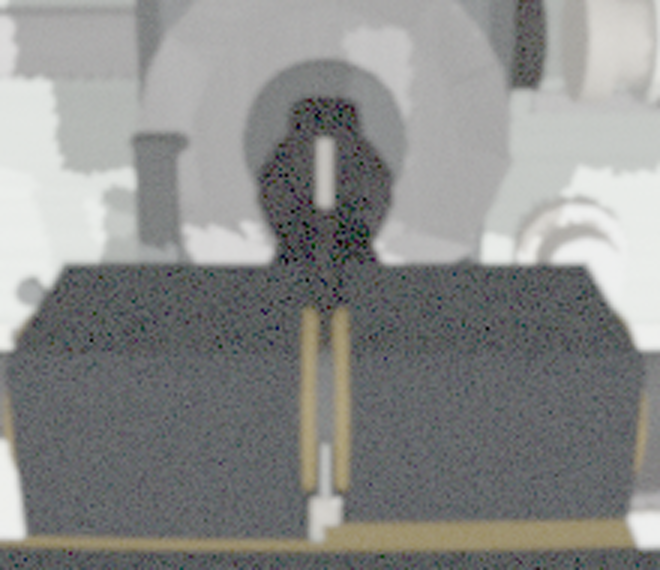

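View pics/s5g.png

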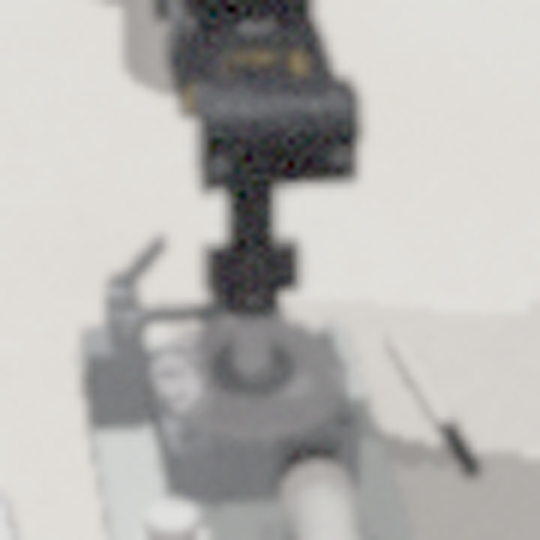

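```bash
python3 - <<'E'
from h import *
s=env.state();t=s['eef_pos'];print(t)
S=cam('s5.png')
for z in (110,114.5,123,136,182): print(z,((proj(S,[541.5,19.5,z])[0]-[200,150])*6).round())
c,si=np.cos(.2816),np.sin(.2816)
for q in(-23,23): print(((proj(S,[541.5+q*c,19.5+q*si,136])[0]-[200,150])*6).round(),((proj(S,[541.5+q*c,19.5+q*si,110])[0]-[200,150])*6).round())
W=cam('w5.png')
for q in(-23,-13,0,23): print(q,((proj(W,[541.5+q*c,19.5+q*si,136])[0]-[150,150])*3).round())
print(((proj(W,t)[0]-[150,150])*3).round())
E
python3 st.py
```

```text
[541.93141295  19.63017103 114.49337935]
110 [250. 288.]
114.5 [250. 280.]
123 [250. 265.]
136 [250. 241.]
182 [250. 155.]
[299. 237.] [299. 284.]
[201. 245.] [201. 292.]
-23 [326. 124.]
-13 [326. 180.]
0 [326. 249.]
23 [326. 365.]
[326. 209.]
t 7.17 pos [541.93  19.63 114.49] yhead 106.1 j6 -1.937 F [0.46 0.25 0.16] M [ 0.109 -0.182  0.009] tau6 0.0 op 0.5 tilt [-0.001 -0.    -1.   ]
```

>>> apply_moves(
  offset=[
    [0,0,0],
    [0,0,0],
    [0,0,0],
  ],
  yaw=[-0.7,-1.5,-1.5],
  jaw=[1,1,1],
)

```text
t: 7.55
eef_pos: [541.9, 19.6, 114.5]
tcp_rot: [-2.747, 1.57, -2.622]
ft_force: [0.1, 0.6, -0.4]
opening: 0.005
```

```bash
python3 st.py
python3 - <<'E'
from h import *
d=shot('wrist','w6.png')
a=d['frame'][150:340,150:370,::-1].astype(float);a=255*(a/255)**0.4
cv2.imwrite(f'pics/w6g.png',cv2.resize(a.astype(np.uint8),None,fx=3,fy=3,interpolation=cv2.INTER_CUBIC))
E
```

```text
t 7.55 pos [541.95  19.59 114.5 ] yhead 97.13 j6 -1.78 F [ 0.08  0.55 -0.39] M [ 0.11  -0.147 -0.059] tau6 0.713 op 0.5 tilt [-0.001 -0.    -1.   ]
```

View pics/w6g.png

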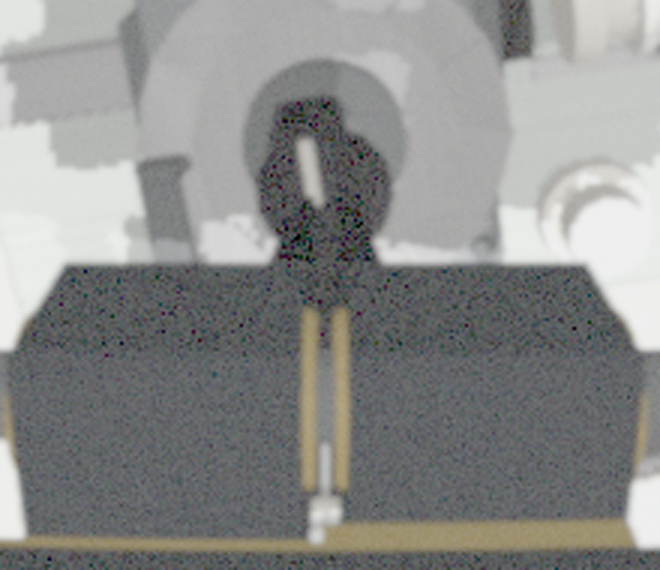

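Run:
```python
from h import *
ims=[]
for n in('side0','s4','s5'):
    a=cv2.imread(f'pics/{n}.png')[170:225,210:275].astype(float);a=255*(a/255)**0.4
    ims.append(cv2.resize(a.astype(np.uint8),None,fx=4,fy=7,interpolation=cv2.INTER_CUBIC))
cv2.imwrite('pics/cmp.png',np.hstack(ims))
S=cam('s4.png');c,si=np.cos(.2816),np.sin(.2816)
for q in(-21,21,30):
  for z in(114,130): print(q,z,((proj(S,[541.7-q*si,19.6+q*c,z])[0]-[210,170])*[4,7]).round())
```

```text
-21 114 [122. 160.]
-21 130 [122. 126.]
21 114 [131. 217.]
21 130 [131. 183.]
30 114 [133. 229.]
30 130 [133. 195.]
```

View pics/cmp.png

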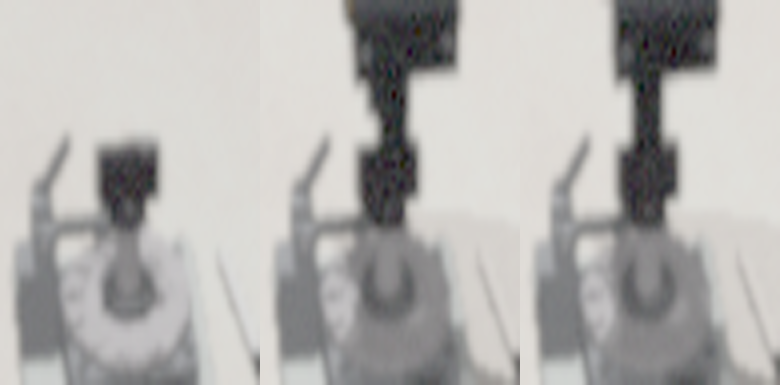

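```bash
python3 st.py
python3 - <<'E'
from h import *
d=env.read_camera('top');a=d['frame'][160:240,185:305,::-1];cv2.imwrite('pics/t6c.png',cv2.resize(a,None,fx=6,fy=6,interpolation=cv2.INTER_CUBIC))
W=cam('w5.png')
for z in(60,68,100): print(z,((proj(W,[541.5,19.5,z])[0]-[150,150])*3).round())
s=env.state();print(s['tau'],s['joints'],s['qvel'])
E
python3 st.py
```

```text
t 7.6 pos [541.95  19.62 114.52] yhead 97.2 j6 -1.782 F [0.43 0.28 0.25] M [ 0.068 -0.085 -0.012] tau6 0.273 op 0.4 tilt [-0.001 -0.    -1.   ]
60 [326. 131.]
68 [326. 140.]
100 [326. 183.]
[ 2.48603046e-04 -5.44200969e+01 -2.03705227e+01 -3.84198746e-02
  7.56728486e-02  7.56989932e-02] [-8.53966412e-02  4.70520704e-01  1.84677971e+00 -5.41558832e-04
  8.24875104e-01 -1.78162305e+00] [ 0.00019504  0.00102405 -0.00103402 -0.00064172  0.00182366  0.00304607]
t 7.65 pos [541.94  19.63 114.53] yhead 97.21 j6 -1.782 F [ 0.05  0.96 -0.68] M [ 0.104 -0.144  0.015] tau6 0.076 op -0.1 tilt [-0.001 -0.    -1.   ]
```

View pics/t6c.png

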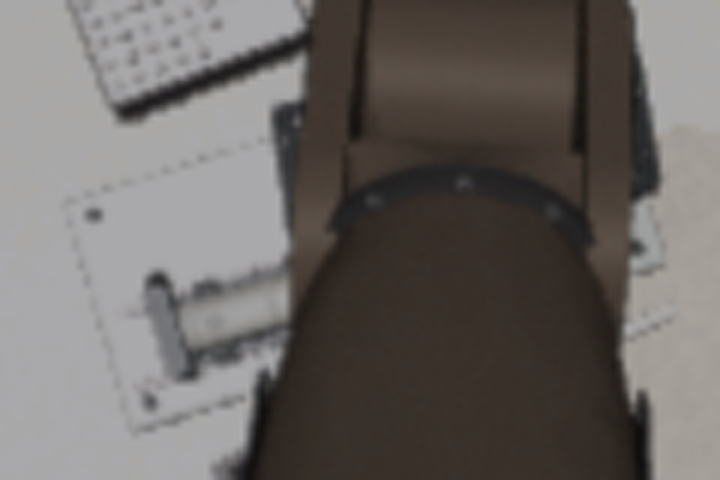

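Run:
```python
from h import *
c,si=np.cos(.2816),np.sin(.2816)
P=lambda x,y,z:[541.5+x*c-y*si,19.5+x*si+y*c,z]
for n,(r,q),f in(('w2',(45,300),8),('w3',(140,205),7),('w4',(175,205),6)):
    W=cam(n+'.png');a=cv2.imread(f'pics/{n}.png')[r:r+85,q:q+100].astype(float);a=255*(a/255)**0.4
    a=cv2.resize(a.astype(np.uint8),None,fx=f,fy=f,interpolation=cv2.INTER_CUBIC)
    for z,col in((136,(0,0,255)),(110,(0,255,0))):
        p=(proj(W,[P(x,y,z) for x,y in((-23,-7),(23,-7),(23,7),(-23,7))])-[q,r]+.5)*f
        cv2.polylines(a,[p.astype(int)],True,col,1)
    p=(proj(W,[P(46*np.cos(t),46*np.sin(t),63) for t in np.linspace(0,6.28,60)])-[q,r]+.5)*f
    cv2.polylines(a,[p.astype(int)],True,(255,0,0),1)
    cv2.imwrite(f'pics/{n}z.png',a)
```

```text
(no output)
```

View pics/w2z.png

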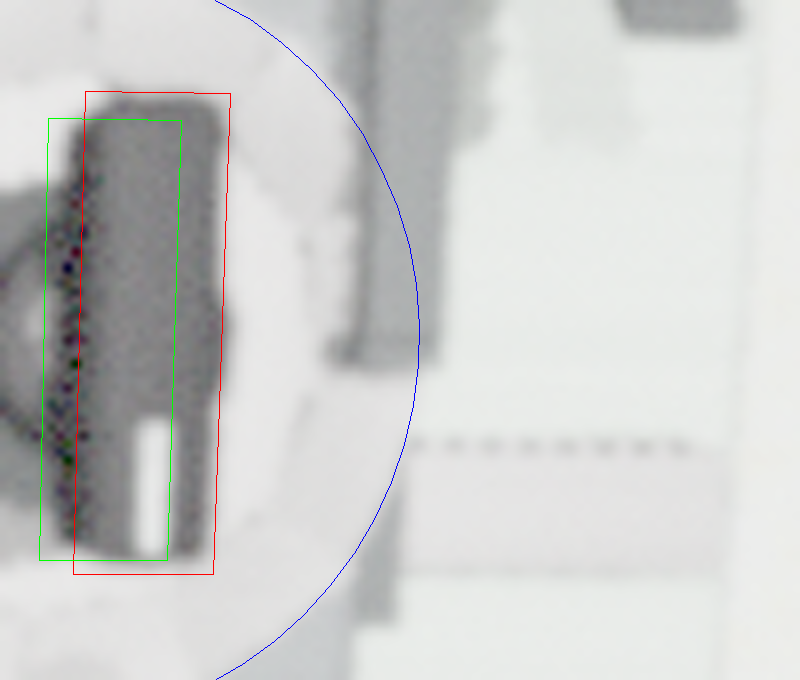

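View pics/w3z.png

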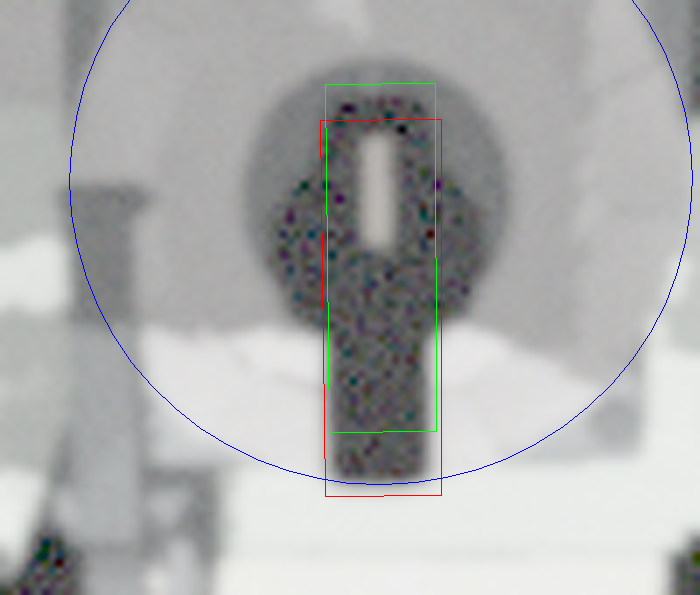

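View pics/w4z.png

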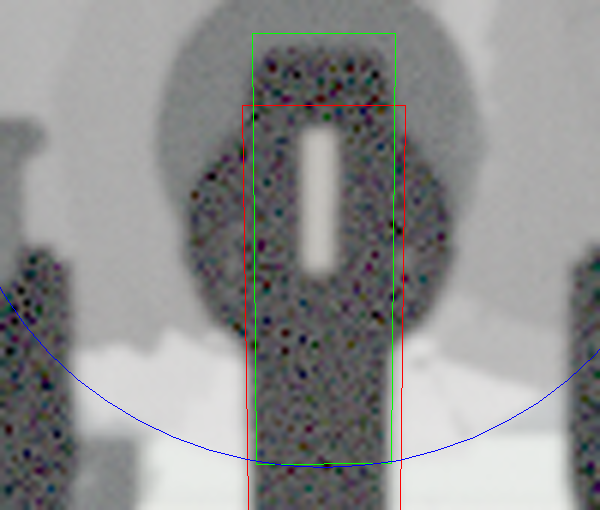

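>>> apply_moves(
  offset=[
    [0,0,0.8],
    [0,0,1.4],
    [0,0,1.4],
  ],
  yaw=[0.7,1.5,1.5],
  jaw=[1,1,1],
)

```text
t: 8.02
eef_pos: [542.4, 19.6, 150.3]
tcp_rot: [-0.727, 1.569, -0.444]
ft_force: [-0.1, -0.1, -0.1]
opening: 0.005
```

```bash
python3 st.py
python3 - <<'E'
from h import *
d=shot('wrist','w7.png')
a=d['frame'][130:340,150:370,::-1].astype(float);a=255*(a/255)**0.4
b=cv2.resize(a.astype(np.uint8),None,fx=2,fy=2,interpolation=cv2.INTER_CUBIC)
d=shot('side','s7.png')
a=d['frame'][150:220,210:275,::-1].astype(float);a=255*(a/255)**0.4
a=cv2.resize(a.astype(np.uint8),(330,420),interpolation=cv2.INTER_CUBIC)
cv2.imwrite('pics/v7.png',np.hstack([b,a]))
E
```

```text
t 8.03 pos [542.38  19.6  150.27] yhead 106.25 j6 -1.939 F [-0.09 -0.11 -0.11] M [ 0.098 -0.142 -0.018] tau6 -0.724 op 0.5 tilt [ 0.001 -0.001 -1.   ]
```

View pics/v7.png

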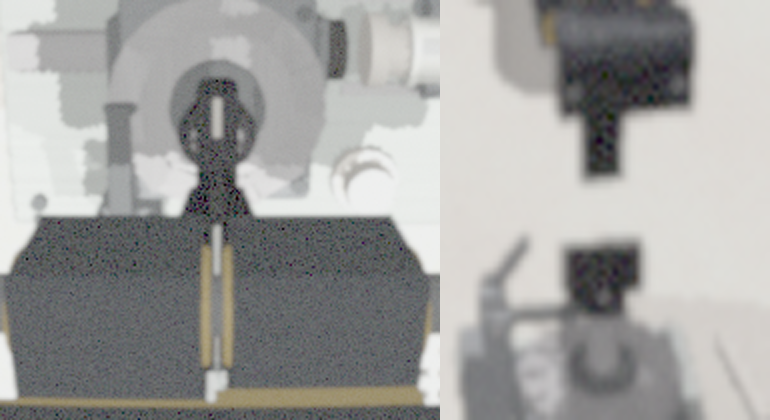

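Run:
```python
from h import *
S=cam('s7.png');s=env.state()
a=cv2.imread('pics/s7.png')[150:215,205:280]
f=8;a=cv2.resize(a,None,fx=f,fy=f,interpolation=cv2.INTER_LANCZOS4)
for z,c in((150.3,(0,0,255)),(169,(0,255,0)),(136,(255,0,0))):
    p=((proj(S,[542.4,19.6,z])[0]-[205,150]+.5)*f).astype(int);cv2.circle(a,tuple(p.tolist()),3,c,-1)
cv2.imwrite('pics/s7z.png',a)
```

```text
(no output)
```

View pics/s7z.png

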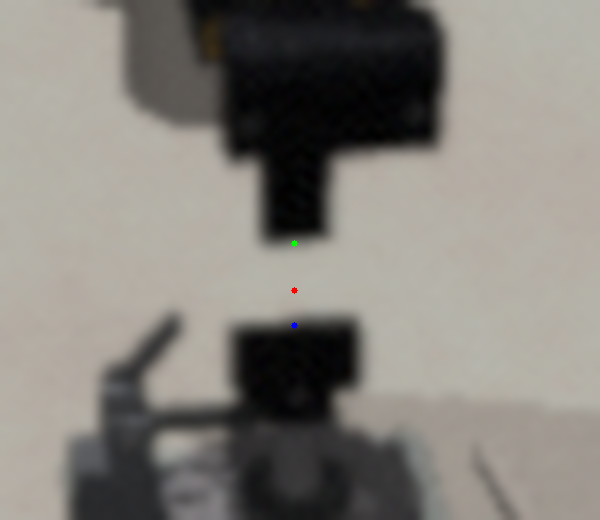

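>>> apply_moves(
  offset=[
    [0,0,0],
    [0,0,0],
    [0,0,0],
    [-0.03,0,-0.7],
    [-0.03,0,-1.3],
    [-0.03,0,-1.8],
    [-0.03,0,-2.2],
    [-0.03,0,-2.2],
  ],
  yaw=[0,0,0,0,0,0,0,0],
  jaw=[0.1,0.1,0.1,0.1,0.1,0.1,0.1,0.1],
)

```text
t: 9.12
eef_pos: [540.7, 19.6, 93.4]
tcp_rot: [3.013, 1.569, -2.989]
ft_force: [-0.5, 0.8, 0.5]
opening: 0.446
```

```bash
python3 st.py
```

```text
t 9.12 pos [540.72  19.62  93.37] yhead 106.14 j6 -1.937 F [-0.54  0.8   0.47] M [ 0.168 -0.105  0.002] tau6 0.001 op 42.3 tilt [-0.002 -0.    -1.   ]
```

>>> apply_moves(
  offset=[
    [0,0,0],
    [0,0,0],
    [0,0,0],
    [0,0,0],
    [0,0,0],
  ],
  yaw=[0,0,0,0,0],
  jaw=[1,1,1,1,1],
)

```text
t: 9.75
eef_pos: [540.9, 19.3, 93.7]
tcp_rot: [-2.965, 1.569, -2.683]
ft_force: [-0.1, -4.1, 1.9]
opening: 0.148
```

```bash
python3 st.py
```

```text
t 9.75 pos [540.94  19.29  93.66] yhead 106.14 j6 -1.937 F [-0.05 -4.05  1.92] M [-0.604 -0.119 -0.053] tau6 -0.028 op 14.1 tilt [-0.002 -0.001 -1.   ]
```

>>> apply_moves(
  offset=[
    [0,0,0],
    [0,0,0],
    [0,0,0],
    [0,0,0],
    [0,0,0],
    [0,0,0],
    [0,0,0],
    [0,0,0],
    [0,0,0],
  ],
  yaw=[-0.7,-1.5,-2.3,-3.1,-3.9,-4.7,-5.5,-5.5,-5.5],
  jaw=[1,1,1,1,1,1,1,1,1],
)

```text
t: 10.88
eef_pos: [541.0, 19.5, 93.7]
tcp_rot: [-3.097, 1.569, 2.894]
ft_force: [1.1, 0.6, 0.4]
opening: 0.147
```

```bash
python3 st.py
python3 - <<'E'
from h import *
d=shot('wrist','w8.png');print()
d=shot('side','s8.png')
a=d['frame'][170:260,205:285,::-1];cv2.imwrite('pics/s8c.png',cv2.resize(a,None,fx=6,fy=6,interpolation=cv2.INTER_CUBIC))
E
python3 st.py
```

```text
t 10.88 pos [540.95  19.48  93.66] yhead 73.23 j6 -1.365 F [1.11 0.58 0.42] M [ 0.197 -0.218 -0.061] tau6 -0.021 op 14.0 tilt [-0.002  0.    -1.   ]

t 10.97 pos [540.99  19.46  93.66] yhead 73.19 j6 -1.364 F [-0.62  1.46 -0.45] M [ 0.257 -0.225 -0.009] tau6 -0.04 op 14.2 tilt [-0.002  0.    -1.   ]
```

View pics/w8.png

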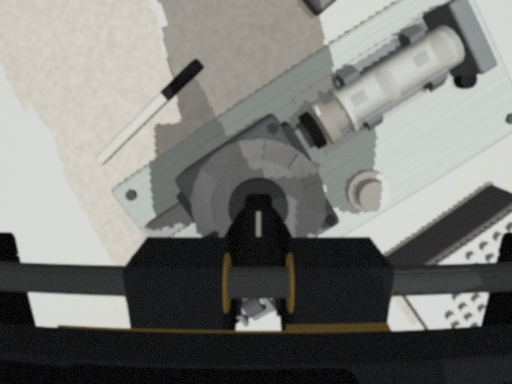

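View pics/s8c.png

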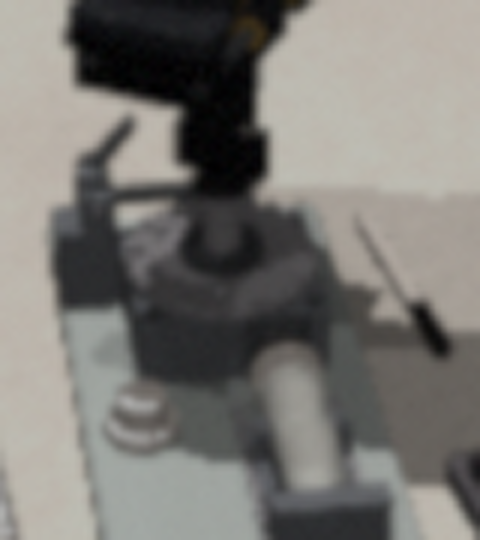

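>>> apply_moves(
  offset=[
    [0,0,0],
    [0,0,0],
    [0,0,0],
    [0,0,0],
    [0,0,0],
    [0,0,0],
    [0,0,0],
    [0,0,0],
    [0,0,0],
  ],
  yaw=[-0.7,-1.4,-2.1,-2.8,-3.5,-4.2,-4.7,-4.7,-4.7],
  jaw=[1,1,1,1,1,1,1,1,1],
)

```text
t: 12.1
eef_pos: [541.0, 19.6, 93.6]
tcp_rot: [3.02, 1.569, 2.236]
ft_force: [2.0, 3.0, -1.1]
opening: 0.146
```

```bash
python3 st.py
python3 - <<'E'
from h import *
d=shot('wrist','w9.png')
a=d['frame'][0:260,200:512,::-1];cv2.imwrite('pics/w9c.png',cv2.resize(a,None,fx=2.3,fy=2.3,interpolation=cv2.INTER_CUBIC))
E
python3 st.py
```

```text
t 12.1 pos [541.05  19.61  93.65] yhead 45.08 j6 -0.875 F [ 2.03  2.97 -1.05] M [ 0.451 -0.36   0.037] tau6 0.051 op 13.9 tilt [-0.001  0.001 -1.   ]
t 12.15 pos [541.06  19.59  93.64] yhead 45.07 j6 -0.874 F [2.64 1.58 0.15] M [ 0.449 -0.458  0.045] tau6 0.044 op 13.7 tilt [-0.001  0.001 -1.   ]
```

View pics/w9c.png

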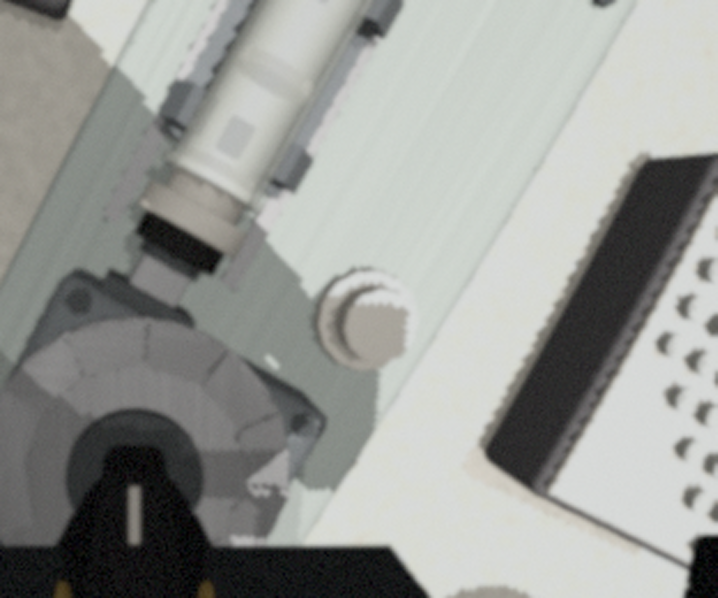

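```bash
cat > rect.py <<'E'
from h import *
import sys
n=sys.argv[1];z=56.
W=cam(n+'.png');im=cv2.imread(f'pics/{n}.png')
c,si=np.cos(.2816),np.sin(.2816);f=10
xs=np.arange(-45,5,1/f);ys=np.arange(50,110,1/f)
X,Y=np.meshgrid(xs,ys,indexing='ij')
P=np.stack([541+X*c-Y*si,19.5+X*si+Y*c,np.full_like(X,z)],-1).reshape(-1,3)
p=proj(W,P).astype(np.float32).reshape(X.shape+(2,))
a=cv2.remap(im,p[...,0],p[...,1],cv2.INTER_CUBIC)[::-1].copy()
for k in range(50,110,5):
    cv2.line(a,((k-50)*f,0),((k-50)*f,12),(0,0,255),1);cv2.putText(a,str(k),((k-50)*f,28),0,.45,(0,0,255),1)
cv2.imwrite(f'pics/{n}r.png',a)
E
python3 rect.py w9
```

```text
(no output)
```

View pics/w9r.png

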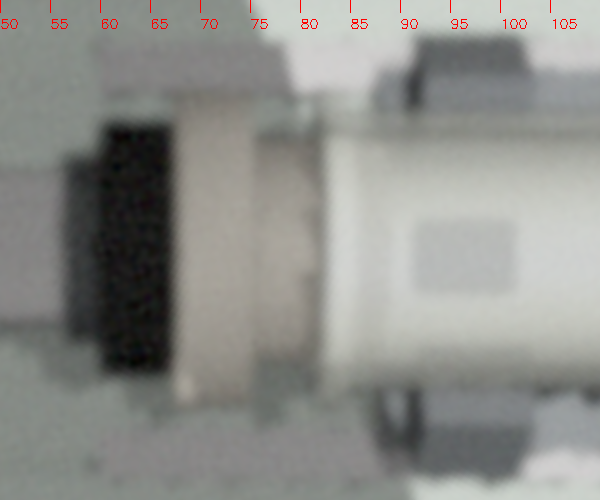

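>>> apply_moves(
  offset=[
    [0,0,0],
    [0,0,0],
    [0,0,0],
    [0,0,0],
    [0,0,0],
    [0,0,0],
    [0,0,0],
    [0,0,0],
  ],
  yaw=[-0.7,-1.4,-2.1,-2.8,-3.5,-4.2,-4.7,-4.7],
  jaw=[1,1,1,1,1,1,1,1],
)

```text
t: 13.15
eef_pos: [541.2, 19.7, 93.7]
tcp_rot: [2.819, 1.569, 1.544]
ft_force: [2.7, 2.4, -1.4]
opening: 0.146
```

```bash
python3 st.py
python3 - <<'E'
from h import *
d=shot('wrist','w10.png')
E
python3 st.py; python3 rect.py w10
```

```text
t 13.15 pos [541.21  19.66  93.67] yhead 16.92 j6 -0.384 F [ 2.73  2.43 -1.45] M [ 0.439 -0.584  0.038] tau6 0.469 op 13.9 tilt [ 0.     0.002 -1.   ]
t 13.2 pos [541.22  19.66  93.66] yhead 16.95 j6 -0.384 F [ 1.46  2.93 -1.31] M [ 0.502 -0.584  0.076] tau6 0.19 op 13.7 tilt [ 0.     0.002 -1.   ]
```

View pics/w10r.png

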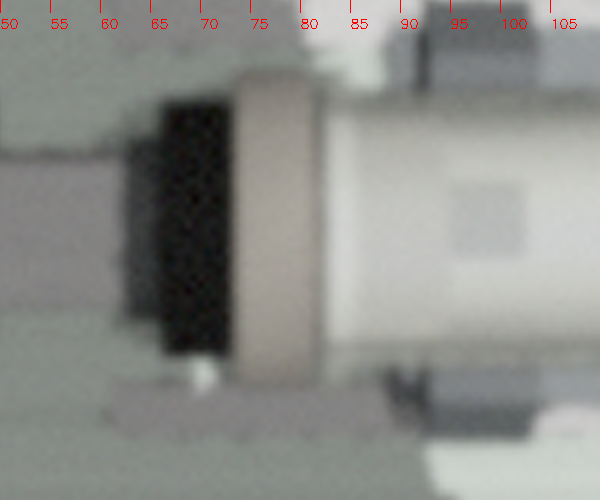

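>>> apply_moves(
  offset=[
    [0,0,0],
    [0,0,0],
  ],
  yaw=[-0.5,-0.5],
  jaw=[1,1],
)

```text
t: 13.45
eef_pos: [541.3, 19.7, 93.7]
tcp_rot: [2.75, 1.569, 1.424]
ft_force: [1.7, 2.8, -1.1]
opening: 0.14
```

```bash
for i in 1 2 3 4; do python3 st.py;python3 -c "
from cell import env;env.read_camera('side')"; done
```

```text
t 13.45 pos [541.28  19.68  93.67] yhead 14.04 j6 -0.333 F [ 1.72  2.82 -1.11] M [ 0.357 -0.498  0.032] tau6 0.425 op 13.3 tilt [ 0.     0.002 -1.   ]
t 13.5 pos [541.26  19.7   93.67] yhead 14.06 j6 -0.334 F [ 2.1   3.27 -1.13] M [ 0.401 -0.419  0.05 ] tau6 0.171 op 13.8 tilt [ 0.     0.002 -1.   ]
t 13.55 pos [541.24  19.69  93.65] yhead 14.06 j6 -0.334 F [ 2.69  0.92 -0.44] M [ 0.39  -0.414  0.042] tau6 0.067 op 13.7 tilt [ 0.     0.002 -1.   ]
t 13.6 pos [541.26  19.68  93.67] yhead 14.04 j6 -0.333 F [ 3.11  1.74 -0.31] M [ 0.406 -0.466  0.04 ] tau6 0.046 op 13.8 tilt [ 0.     0.002 -1.   ]
```

>>> apply_moves(
  offset=[
    [0,0,0],
    [0,0,0],
  ],
  yaw=[-0.5,-0.5],
  jaw=[1,1],
)

```text
t: 13.9
eef_pos: [541.3, 19.7, 93.7]
tcp_rot: [2.726, 1.569, 1.348]
ft_force: [2.2, 2.1, -1.6]
opening: 0.14
```

```bash
for i in 1 2 3; do python3 st.py;python3 -c "
from cell import env;env.read_camera('side')"; done
```

```text
t 13.9 pos [541.28  19.68  93.68] yhead 11.07 j6 -0.282 F [ 2.19  2.12 -1.63] M [ 0.325 -0.479  0.082] tau6 0.47 op 13.3 tilt [ 0.     0.002 -1.   ]
t 13.95 pos [541.3   19.68  93.67] yhead 11.1 j6 -0.282 F [ 1.45  2.19 -0.14] M [ 0.335 -0.442  0.124] tau6 0.215 op 13.8 tilt [ 0.     0.002 -1.   ]
t 14.0 pos [541.28  19.66  93.67] yhead 11.1 j6 -0.282 F [ 2.46  1.2  -0.34] M [ 0.423 -0.42   0.129] tau6 0.106 op 13.4 tilt [ 0.     0.002 -1.   ]
```

>>> apply_moves(
  offset=[
    [0,0,0],
    [0,0,0],
  ],
  yaw=[-0.4,-0.4],
  jaw=[1,1],
)

```text
t: 14.3
eef_pos: [541.3, 19.7, 93.7]
tcp_rot: [2.721, 1.569, 1.303]
ft_force: [2.5, 2.3, -1.3]
opening: 0.144
```

```bash
for i in 1 2 3; do python3 st.py;python3 -c "
from cell import env;env.read_camera('side')"; done
```

```text
t 14.3 pos [541.29  19.67  93.66] yhead 8.75 j6 -0.241 F [ 2.46  2.35 -1.31] M [ 0.428 -0.464  0.122] tau6 0.462 op 13.7 tilt [ 0.     0.002 -1.   ]
t 14.35 pos [541.28  19.68  93.66] yhead 8.77 j6 -0.241 F [ 2.41  2.62 -1.12] M [ 0.361 -0.481  0.216] tau6 0.259 op 13.7 tilt [ 0.     0.002 -1.   ]
t 14.4 pos [541.28  19.68  93.67] yhead 8.76 j6 -0.241 F [ 1.12  2.01 -0.61] M [ 0.463 -0.528  0.16 ] tau6 0.175 op 13.8 tilt [ 0.     0.002 -1.   ]
```

>>> apply_moves(
  offset=[
    [0,0,0],
    [0,0,0],
    [0,0,0],
  ],
  yaw=[-0.4,-0.4,-0.4],
  jaw=[1,1,1],
)

```text
t: 14.82
eef_pos: [541.3, 19.7, 93.7]
tcp_rot: [2.721, 1.569, 1.262]
ft_force: [1.8, 2.1, -0.9]
opening: 0.147
```

```bash
for i in 1 2 3; do python3 st.py;python3 -c "
from cell import env;env.read_camera('side')"; done
```

```text
t 14.82 pos [541.3   19.68  93.66] yhead 6.42 j6 -0.2 F [ 1.8   2.1  -0.87] M [ 0.414 -0.512  0.247] tau6 0.241 op 13.9 tilt [ 0.001  0.002 -1.   ]
t 14.88 pos [541.29  19.69  93.66] yhead 6.4 j6 -0.2 F [ 2.77  2.82 -0.19] M [ 0.382 -0.534  0.27 ] tau6 0.237 op 13.8 tilt [ 0.001  0.002 -1.   ]
t 14.93 pos [541.3   19.68  93.66] yhead 6.39 j6 -0.2 F [ 1.69  1.59 -1.09] M [ 0.378 -0.495  0.221] tau6 0.245 op 13.8 tilt [ 0.001  0.002 -1.   ]
```

>>> apply_moves(
  offset=[
    [0,0,0],
    [0,0,0],
    [0,0,0],
  ],
  yaw=[-0.4,-0.4,-0.4],
  jaw=[1,1,1],
)

```text
t: 15.35
eef_pos: [541.3, 19.7, 93.7]
tcp_rot: [2.705, 1.569, 1.205]
ft_force: [2.0, 2.1, -0.7]
opening: 0.142
```

```bash
for i in 1 2 3; do python3 st.py;[ $i = 1 ] && python3 -c "
from h import *;shot('wrist','w11.png')" || python3 -c "
from cell import env;env.read_camera('side')"; done; python3 rect.py w11
```

```text
t 15.35 pos [541.32  19.68  93.67] yhead 4.04 j6 -0.159 F [ 1.97  2.08 -0.73] M [ 0.357 -0.511  0.309] tau6 0.321 op 13.5 tilt [ 0.001  0.002 -1.   ]
t 15.4 pos [541.32  19.7   93.66] yhead 4.03 j6 -0.159 F [ 2.49  2.46 -0.91] M [ 0.394 -0.484  0.301] tau6 0.312 op 14.1 tilt [ 0.001  0.002 -1.   ]
t 15.45 pos [541.31  19.7   93.66] yhead 4.02 j6 -0.159 F [ 2.31  1.41 -0.66] M [ 0.355 -0.475  0.341] tau6 0.315 op 14.1 tilt [ 0.001  0.002 -1.   ]
```

View pics/w11r.png

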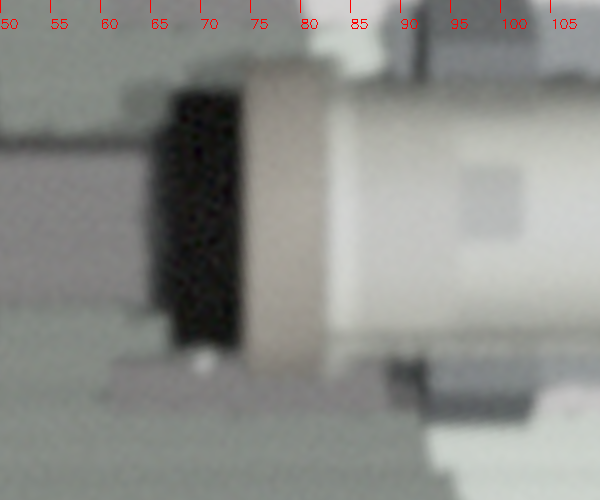

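>>> apply_moves(
  offset=[
    [0,0,0],
    [0,0,0],
    [0,0,0],
  ],
  yaw=[-0.2,-0.2,-0.2],
  jaw=[1,1,1],
)

```text
t: 15.88
eef_pos: [541.3, 19.7, 93.7]
tcp_rot: [2.676, 1.569, 1.154]
ft_force: [2.3, 2.9, -1.0]
opening: 0.143
```

```bash
for i in 1 2 3; do python3 st.py;python3 -c "
from cell import env;env.read_camera('side')"; done
```

```text
t 15.88 pos [541.33  19.69  93.66] yhead 2.82 j6 -0.138 F [ 2.32  2.92 -1.  ] M [ 0.393 -0.468  0.35 ] tau6 0.406 op 13.6 tilt [ 0.001  0.002 -1.   ]
t 15.93 pos [541.33  19.68  93.67] yhead 2.82 j6 -0.138 F [ 2.98  2.81 -1.14] M [ 0.372 -0.436  0.379] tau6 0.397 op 14.0 tilt [ 0.001  0.002 -1.   ]
t 15.97 pos [541.33  19.68  93.69] yhead 2.82 j6 -0.138 F [ 1.75  2.21 -1.59] M [ 0.43  -0.512  0.359] tau6 0.395 op 14.1 tilt [ 0.001  0.002 -1.   ]
```

>>> apply_moves(
  offset=[
    [0,0,0],
    [0,0,0],
    [0,0,0],
    [0,0,0],
    [0,0,0],
  ],
  yaw=[0.3,0.6,0.9,1.2,1.2],
  jaw=[1,1,1,1,1],
)

```text
t: 16.65
eef_pos: [541.3, 19.7, 93.7]
tcp_rot: [2.749, 1.569, 1.353]
ft_force: [2.0, 2.5, -0.4]
opening: 0.146
```

```bash
for i in 1 2; do python3 st.py;python3 -c "
from cell import env;env.read_camera('side')"; done
```

```text
t 16.65 pos [541.28  19.67  93.66] yhead 10.05 j6 -0.264 F [ 1.96  2.51 -0.42] M [ 0.445 -0.42   0.204] tau6 -0.051 op 13.9 tilt [ 0.     0.002 -1.   ]
t 16.7 pos [541.28  19.7   93.66] yhead 10.02 j6 -0.263 F [ 2.03  2.12 -1.28] M [ 0.418 -0.43   0.21 ] tau6 0.107 op 14.3 tilt [ 0.     0.002 -1.   ]
```

>>> apply_moves(
  offset=[
    [0,0,0],
    [0,0,0],
    [0,0,0],
  ],
  yaw=[0.3,0.5,0.5],
  jaw=[1,1,1],
)

```text
t: 17.12
eef_pos: [541.2, 19.7, 93.7]
tcp_rot: [2.779, 1.569, 1.436]
ft_force: [1.5, 2.6, -1.1]
opening: 0.146
```

```bash
for i in 1 2; do python3 st.py;python3 -c "
from cell import env;env.read_camera('side')"; done
```

```text
t 17.12 pos [541.24  19.67  93.66] yhead 13.03 j6 -0.316 F [ 1.49  2.55 -1.1 ] M [ 0.454 -0.416  0.105] tau6 -0.081 op 13.9 tilt [ 0.     0.002 -1.   ]
t 17.18 pos [541.26  19.69  93.65] yhead 13.01 j6 -0.315 F [ 1.43  2.58 -0.35] M [ 0.422 -0.464  0.108] tau6 0.04 op 14.1 tilt [ 0.     0.002 -1.   ]
```

>>> apply_moves(
  offset=[
    [0,0,0],
    [0,0,0],
    [0,0,0],
    [0,0,0],
    [0,0,0],
    [0,0,0],
  ],
  yaw=[0.2,0.3,0.3,0.3,0.3,0.3],
  jaw=[1,1,0.5,0.2,0.1,0.1],
)

```text
t: 17.98
eef_pos: [541.2, 19.6, 93.6]
tcp_rot: [2.848, 1.569, 1.535]
ft_force: [-0.5, -0.1, 0.2]
opening: 0.441
```

```bash
python3 st.py;python3 -c "
from h import *;shot('wrist','w12.png');c,s=np.cos(.2816),np.sin(.2816)
P=lambda x,y,z:(round(541+x*c-y*s,1),round(19.5+x*s+y*c,1),z)
print('tab',P(34,-63,102),'pin',P(56,-40,76),'leverbase',P(56,-63,76))"; python3 rect.py w12
```

```text
t 17.98 pos [541.2   19.64  93.64] yhead 14.8 j6 -0.347 F [-0.5  -0.08  0.18] M [ 0.003 -0.124  0.056] tau6 0.001 op 41.9 tilt [ 0.     0.002 -1.   ]
tab (np.float64(591.2), np.float64(-31.6), 102) pin (np.float64(605.9), np.float64(-3.4), 76) leverbase (np.float64(612.3), np.float64(-25.5), 76)
```

View pics/w12.png

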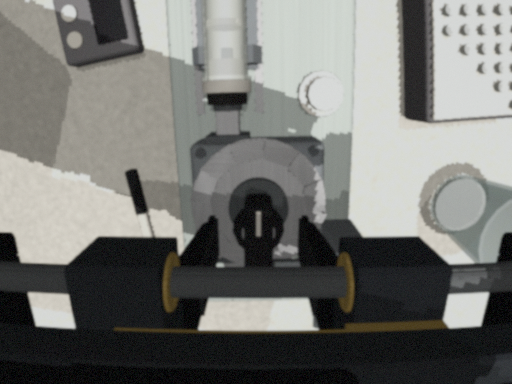

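View pics/w12r.png

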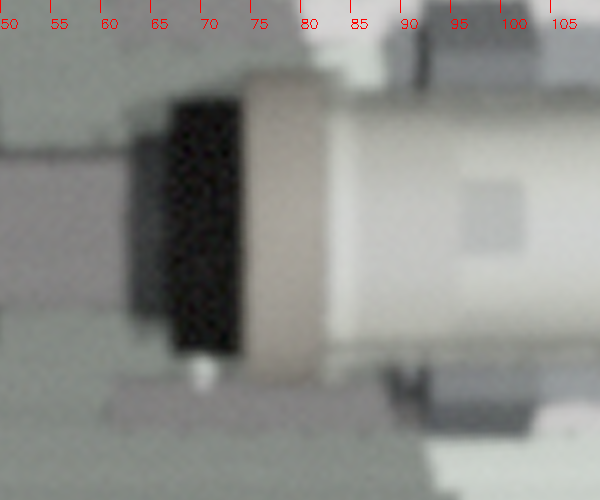

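Run:
```python
from h import *
S=cam('side0.png');W1=cam('w1.png');T=cam('top0.png');
for p in((591.2,-31.6,102),(605.9,-3.4,76),(612.3,-25.5,76)):
    print(((proj(S,p)[0]-[195,180])*5.5).round(),((proj(W1,p)[0]-[40,0])*2.7).round(),((proj(T,p)[0]-[185,160])*6).round())
print('beaker',onz(T,(252,145),60))
```

```text
[176.  52.] [601. 127.] [552.  94.]
[141. 121.] [545.  81.] [499.  77.]
[136.  97.] [600.  81.] [538.  65.]
beaker [707.51977961  48.51291285  60.        ]
```

>>> apply_moves(
  offset=[
    [0,0,1.0],
    [0,0,2.0],
    [0,0,2.3],
    [0.5,-1.2,2.3],
    [1.06,-2.53,2.3],
    [1.06,-2.53,2.0],
    [1.06,-2.53,1.0],
    [1.06,-2.53,0.3],
    [1.06,-2.53,0.3],
  ],
  yaw=[0,0,0,0,0,0,0,0,0],
  jaw=[0.1,0.1,0.1,0.6,1,1,1,1,1],
)

```text
t: 19.15
eef_pos: [566.5, -42.8, 99.5]
tcp_rot: [-2.481, 1.567, 2.49]
ft_force: [0.1, 0.0, 0.8]
opening: 0.008
```

```bash
python3 st.py
cat > side.py <<'E'
from h import *
n=sys.argv[1]
d=shot('side',n+'.png')
a=d['frame'][160:240,200:290,::-1].astype(float);a=255*(a/255)**0.6
f=7;a=cv2.resize(a.astype(np.uint8),None,fx=f,fy=f,interpolation=cv2.INTER_CUBIC)
t=env.state()['eef_pos'].copy()
for dz,c in((19.5,(0,255,0)),):
    p=((proj(d,t+[0,0,dz])[0]-[200,160]+.5)*f).astype(int);cv2.circle(a,tuple(p.tolist()),3,c,-1)
cv2.imwrite('pics/'+n+'c.png',a)
E
python3 side.py s13
```

```text
t 19.15 pos [566.52 -42.78  99.53] yhead 14.82 j6 -0.453 F [0.06 0.   0.77] M [-0.069 -0.094 -0.009] tau6 0.004 op 0.7 tilt [-0.003  0.002 -1.   ]
```

View pics/s13c.png

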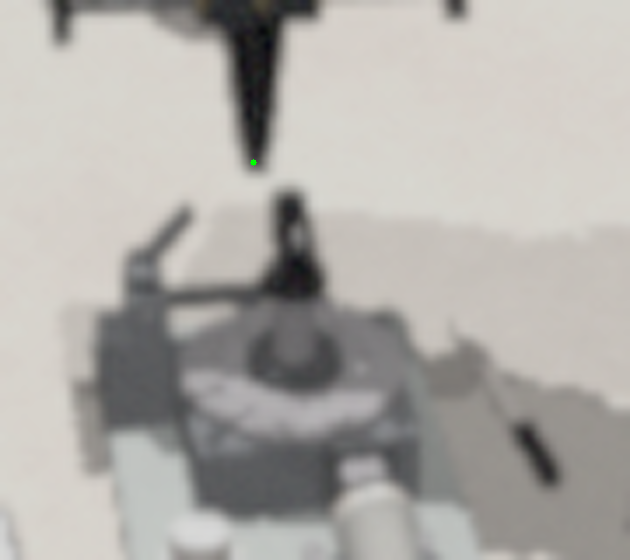

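>>> apply_moves(
  offset=[
    [0,0,-0.6],
    [0,0,-1.1],
    [0,0,-1.1],
  ],
  yaw=[0,0,0],
  jaw=[1,1,1],
)

```text
t: 19.58
eef_pos: [566.6, -42.8, 71.9]
tcp_rot: [-2.457, 1.567, 2.514]
ft_force: [0.2, -0.6, 0.6]
opening: 0.008
```

```bash
python3 st.py;python3 side.py s14
```

```text
t 19.57 pos [566.57 -42.82  71.92] yhead 14.82 j6 -0.453 F [ 0.23 -0.57  0.58] M [-0.009 -0.186  0.037] tau6 0.001 op 0.7 tilt [-0.003  0.003 -1.   ]
```

View pics/s14c.png

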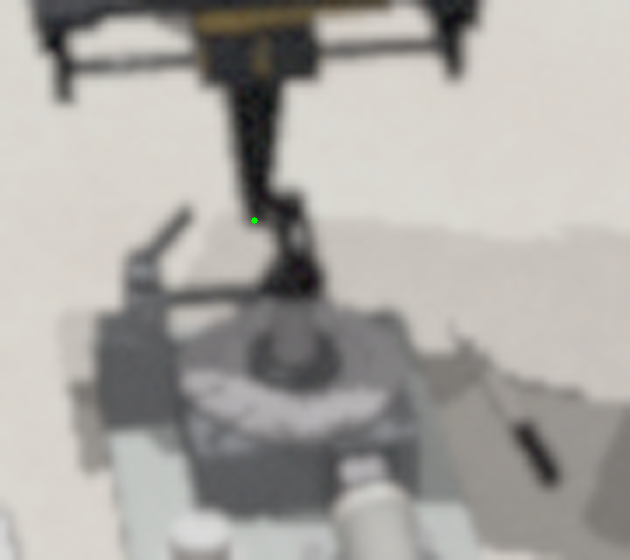

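>>> apply_moves(
  offset=[
    [0.3,0.09,0],
    [0.6,0.17,0],
    [0.9,0.26,0],
    [1.2,0.35,0],
    [1.5,0.43,0],
    [1.5,0.43,0],
  ],
  yaw=[0,0,0,0,0,0],
  jaw=[1,1,1,1,1,1],
)

```text
t: 20.38
eef_pos: [605.5, -32.1, 73.5]
tcp_rot: [3.142, 1.569, 1.83]
ft_force: [0.5, -0.6, 0.1]
opening: 0.003
```

```bash
python3 st.py;python3 side.py s15
```

```text
t 20.38 pos [605.48 -32.1   73.47] yhead 14.83 j6 -0.423 F [ 0.46 -0.6   0.15] M [-0.025 -0.041  0.052] tau6 0.036 op 0.3 tilt [-0.001  0.002 -1.   ]
```

View pics/s15c.png

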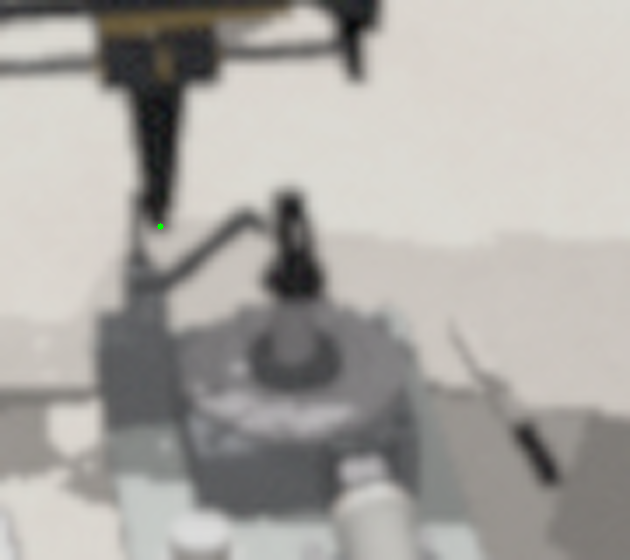

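>>> apply_moves(
  offset=[
    [0.3,0.09,-0.06],
    [0.6,0.17,-0.06],
    [0.9,0.26,-0.06],
    [1.2,0.35,-0.06],
    [1.2,0.35,-0.06],
    [1.2,0.35,-0.06],
  ],
  yaw=[0,0,0,0,0,0],
  jaw=[1,1,1,1,1,1],
)

```text
t: 21.18
eef_pos: [634.7, -23.3, 71.3]
tcp_rot: [-2.643, 1.568, 2.328]
ft_force: [0.7, 0.2, -0.7]
opening: 0.007
```

```bash
python3 st.py;python3 side.py s16
```

```text
t 21.18 pos [634.7  -23.27  71.25] yhead 14.83 j6 -0.402 F [ 0.68  0.18 -0.71] M [-0.009 -0.165 -0.053] tau6 0.004 op 0.7 tilt [-0.002  0.002 -1.   ]
```

View pics/s16c.png

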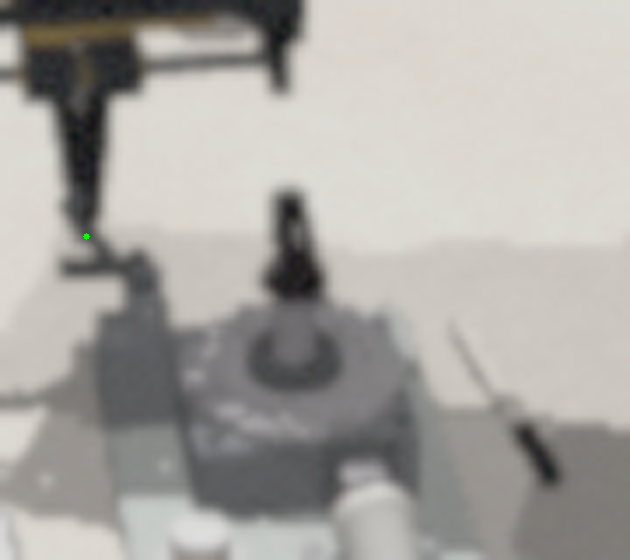

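>>> apply_moves(
  offset=[
    [0,0,1.0],
    [0,0,2.2],
    [0,0,3.15],
    [-1.2,0.6,3.15],
    [-2.5,1.2,3.15],
    [-3.74,1.72,3.15],
    [-3.74,1.72,3.15],
    [-3.74,1.72,3.15],
  ],
  yaw=[0,0,0,0,0,0,0,0],
  jaw=[1,1,1,1,0.5,0.1,0.1,0.1],
)

```text
t: 22.22
eef_pos: [541.9, 19.5, 150.4]
tcp_rot: [-2.965, 1.568, 2.006]
ft_force: [0.7, -0.6, -0.3]
opening: 0.368
```

```bash
python3 st.py;python3 side.py s17; python3 -c "
from h import *
d=shot('wrist','w17.png')
a=d['frame'][100:260,150:370,::-1].astype(float);a=255*(a/255)**0.5
cv2.imwrite('pics/w17c.png',cv2.resize(a.astype(np.uint8),None,fx=3,fy=3,interpolation=cv2.INTER_CUBIC))"; python3 rect.py w17
```

```text
t 22.23 pos [541.87  19.45 150.41] yhead 14.83 j6 -0.347 F [ 0.72 -0.58 -0.26] M [ 0.026 -0.144 -0.008] tau6 0.006 op 34.9 tilt [-0.001  0.002 -1.   ]
```

View pics/w17c.png

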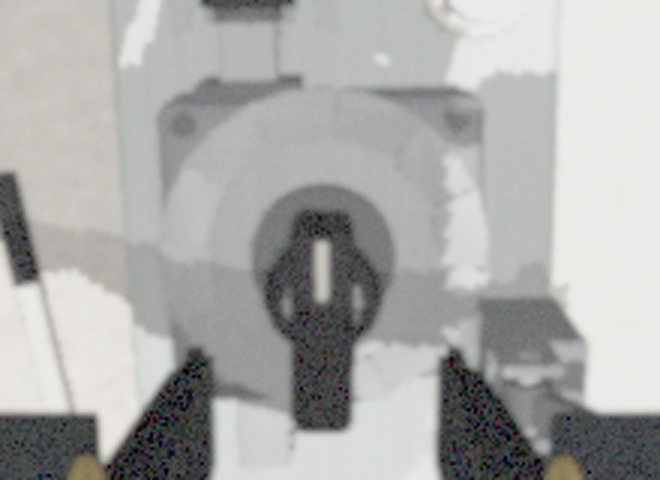

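View pics/w17r.png

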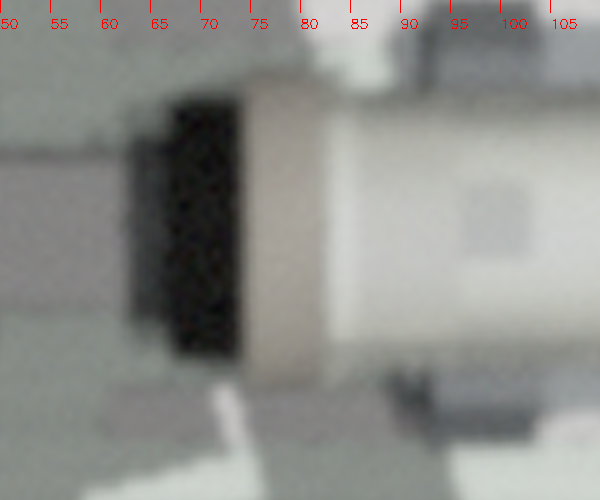

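View pics/s17c.png

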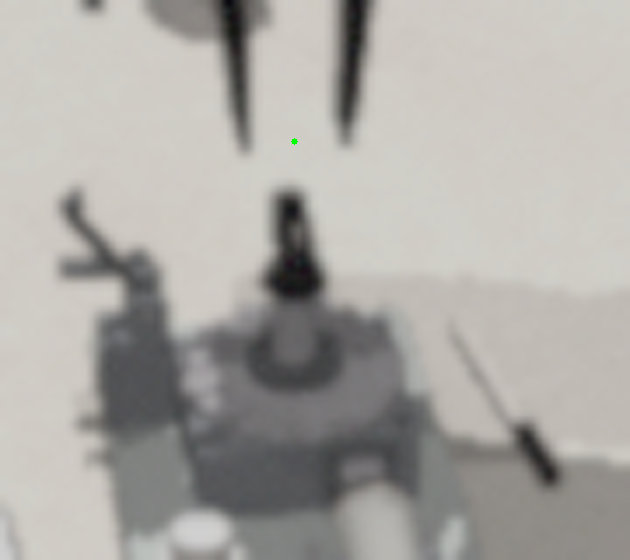

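>>> apply_moves(
  offset=[
    [-0.02,0,-1.0],
    [-0.02,0,-1.7],
    [-0.02,0,-2.27],
    [-0.02,0,-2.27],
    [-0.02,0,-2.27],
    [-0.02,0,-2.27],
    [-0.02,0,-2.27],
    [-0.02,0,-2.27],
  ],
  yaw=[0,0,0,0,0,0,0,0],
  jaw=[0.1,0.1,0.1,0.1,1,1,1,1],
)

```text
t: 23.32
eef_pos: [541.4, 19.3, 93.7]
tcp_rot: [-2.787, 1.568, 2.184]
ft_force: [-1.9, -0.5, 3.9]
opening: 0.151
```

```bash
python3 st.py
```

```text
t 23.32 pos [541.36  19.27  93.66] yhead 14.81 j6 -0.348 F [-1.91 -0.53  3.93] M [-0.093  0.136 -0.012] tau6 0.009 op 14.3 tilt [-0.001  0.002 -1.   ]
```

Gripped at 14 mm. Winding back most of the way first.

>>> apply_moves(
  offset=[
    [0,0,0],
    [0,0,0],
    [0,0,0],
    [0,0,0],
    [0,0,0],
    [0,0,0],
    [0,0,0],
    [0,0,0],
    [0,0,0],
    [0,0,0],
    [0,0,0],
    [0,0,0],
    [0,0,0],
    [0,0,0],
  ],
  yaw=[1,2.2,3.4,4.6,5.8,7,8.2,9.4,10.6,11.8,13,14,14.2,14.2],
  jaw=[1,1,1,1,1,1,1,1,1,1,1,1,1,1],
)

```text
t: 25.08
eef_pos: [541.4, 19.3, 93.7]
tcp_rot: [-2.798, 1.568, -2.625]
ft_force: [1.6, 1.4, 0.3]
opening: 0.145
```

```bash
python3 st.py
```

```text
t 25.07 pos [541.4   19.33  93.69] yhead 99.92 j6 -1.828 F [1.64 1.38 0.25] M [ 0.37  -0.156  0.078] tau6 -0.141 op 13.8 tilt [-0.002 -0.001 -1.   ]
```

>>> apply_moves(
  offset=[
    [0,0,0],
    [0,0,0],
    [0,0,0],
    [0,0,0],
  ],
  yaw=[0.4,0.8,1.0,1.0],
  jaw=[1,1,1,1],
)

```text
t: 25.58
eef_pos: [541.4, 19.3, 93.7]
tcp_rot: [-2.788, 1.568, -2.511]
ft_force: [0.8, 1.3, -1.4]
opening: 0.146
```

```bash
python3 st.py
```

```text
t 25.57 pos [541.42  19.33  93.7 ] yhead 105.86 j6 -1.932 F [ 0.77  1.33 -1.37] M [ 0.243 -0.144  0.001] tau6 -0.129 op 13.9 tilt [-0.002 -0.001 -1.   ]
```

>>> apply_moves(
  offset=[
    [0,0,0],
    [0,0,0],
    [0,0,0],
  ],
  yaw=[0.3,0.3,0.3],
  jaw=[1,1,1],
)

```text
t: 25.95
eef_pos: [541.4, 19.4, 93.7]
tcp_rot: [-2.833, 1.569, -2.525]
ft_force: [0.1, 1.3, -0.5]
opening: 0.146
```

```bash
python3 st.py
```

```text
t 25.95 pos [541.42  19.36  93.71] yhead 107.61 j6 -1.962 F [ 0.09  1.26 -0.48] M [ 0.29  -0.114 -0.691] tau6 -0.674 op 13.9 tilt [-0.002 -0.001 -1.   ]
```

>>> apply_moves(
  offset=[
    [0,0,0],
    [0,0,0],
    [0,0,0],
    [0,0,0],
    [0,0,0],
    [0,0,0.8],
    [0,0,1.8],
    [0,0,3.0],
    [0,0,4.5],
    [0,0,5.0],
  ],
  yaw=[-0.22,-0.22,-0.22,-0.22,-0.22,-0.22,-0.22,-0.22,-0.22,-0.22],
  jaw=[1,1,0.4,0.1,0.1,0.1,0.1,0.1,0.1,0.1],
)

```text
t: 27.2
eef_pos: [542.0, 19.3, 220.5]
tcp_rot: [-1.221, 1.569, -0.937]
ft_force: [-0.1, -0.2, 0.4]
opening: 0.447
```

```bash
python3 st.py;python3 side.py s18; python3 -c "
from h import *
d=shot('wrist','w18.png')
a=d['frame'][60:280,110:420,::-1].astype(float);a=255*(a/255)**0.6
cv2.imwrite('pics/w18c.png',cv2.resize(a.astype(np.uint8),None,fx=2.5,fy=2.5,interpolation=cv2.INTER_CUBIC))"; python3 rect.py w18
```

```text
t 27.2 pos [541.99  19.29 220.52] yhead 106.3 j6 -1.94 F [-0.06 -0.16  0.36] M [ 0.165 -0.146  0.039] tau6 -0.0 op 42.5 tilt [ 0.001 -0.002 -1.   ]
```

View pics/w18c.png

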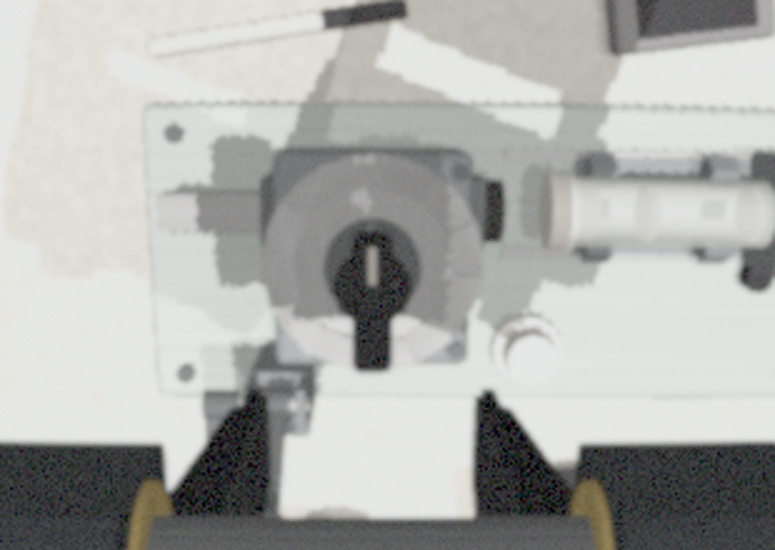

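View pics/w18r.png

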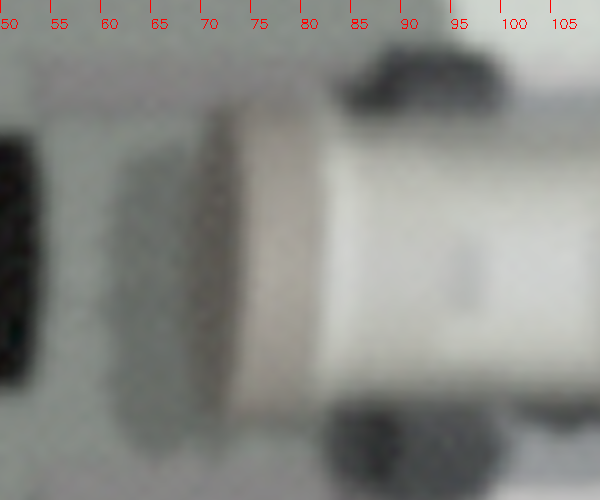

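View pics/s18c.png

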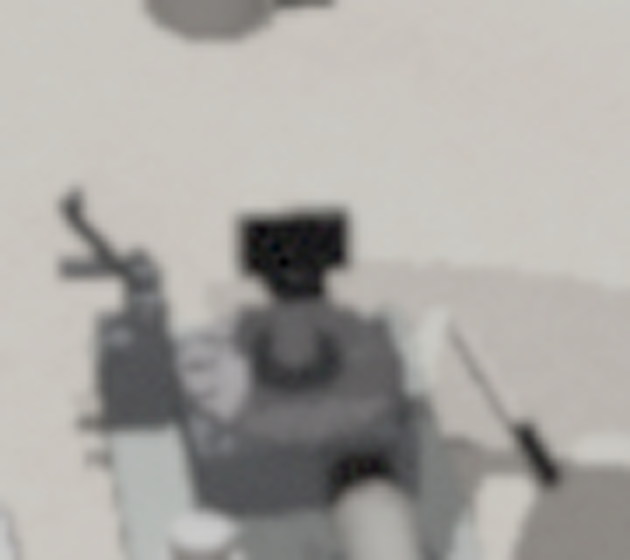

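```bash
python3 -c "
from h import *
print(env.job_done())"; python3 st.py
```

```text
the job is handed in; nothing more can be done
None
the job is handed in; nothing more can be done
```

The cap is pressed home, the pawl is thrown over and the ram is back on its back stop. I handed the job in at about 27 s of the 72 s allowed.

**What I did**
- I turned the knob clockwise and paused after the first and second clicks, at about 0.57 and 1.07 rad.
- I then went on past the third click and took it up in small steps until the torque reached about 0.36–0.39 N m at 1.80 rad. I estimate about 26 N on the cap.
- I eased the knob back to unload the pad, staying short of the third tooth.
- I pushed the thumb lever over with the shut fingers.
- I wound the knob back until I felt the stop, then let go and lifted clear.

**Last checks**
- **Knob and ram:** the knob's pointer lines up with the hand within about 0.01 rad of 0, and the ram is fully back.
- **Cap:** the wrist picture shows no gap between the cap's head and the rim, and the head is still where it was when pressed home.
- **Pawl:** the side picture shows it lying over on the +x side.
- **Hand:** the force reading is near 0, so nothing is being touched. The marker, timer and spare cap in view look unmoved; I did not measure the other things.

**What disagreed**
- **Finger length:** the first grip closed on nothing. The pictures showed the fingertips about 19 mm above the stated TCP, so I worked 20 mm lower after that.
- **Back stop:** the last nudge pressed the stop with about 0.69 N m for a moment, harder than I meant. The pawl was clear by then.
- **Torque while easing back:** it fell more slowly than I expected, which suggests some give between the pads and the wing. The knob may therefore have lagged the hand by a few hundredths of a radian when pressed.

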